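Rack a freshly gasketed valve riser, standpipe upright

ROBOT

A 7-joint arm with a two-finger parallel gripper is mounted at the origin on the work surface. World frame = base frame: x ahead of the robot, y to its left, z up, the work surface at z = 0. Lengths are in m, angles in rad, forces in N, time in s.
With the tool pointing down it reaches from about 0.4 to 0.925 m from the base axis. Payload 5.6 kg.
Tool frame: the origin (TCP) lies on the mounting face of the last link; the fingertips stand 173 mm ahead of it and the grasp point (between the pads) lies 155 mm ahead of it; z points along the fingers, y is the line along which they close (so a half turn about z gives the same grasp; the last joint's range is limited). The gripper opens to 85 mm and grips with 20 to 120 N. Pads are 22 mm wide; open, the fingers measure 114 mm over their backs; the gripper's body (76 mm by 85 mm) begins 54 mm behind the grasp point. The pads swing forward as they close: fully open they stand 13 mm farther back than shut.
Start: joints at [1.273, 0.468, -0.012, 1.603, 0.006, 1.071, -0.056], TCP at [0.164, -0.629, 0.405] pointing down, gripper open.
Joint ranges: [-2.53, 2.53], [-0.31, 2.02], [-1.57, 1.55], [0.28, 2.44], [-1.29, 4.43], [0.15, 1.84], [-2.92, 2.92]. Speed limits (rad/s): [2.57, 2.57, 3.14, 3.14, 3.14, 3.14, 3.14].

INTERFACE

Orientations are given as a 3x3 rotation matrix whose columns are the frame's x, y, z axes.
In Python, from cell import read_state, read_camera, camera_params, sign_off, search_frame, cut_out, pinpoint gives the robot as it stands.
- The arm moves only by the tool play_rows, never from a script. Its argument "commands" is one flat list of numbers, 7 for each row, row after row: the finger opening in cm, from 0 to 8.54, then the shift along the tool's x, y, z in cm, then the turn, a rotation vector about the tool's x, y, z in degrees. In form: [fingers, dx, dy, dz, wx, wy, wz, fingers, dx, dy, dz, wx, wy, wz, ...]. A call has exactly 10 rows; each row shifts and turns the commanded pose from where the row before left it, along the tool's axes as they then stand; what a row does not reach is not made up. A row lasts 1/12 s, in which the tool goes at most 41.7 mm and 7.16 degrees, less where a joint would pass 70% of its speed; a pose out of reach is approached as far as the arm can. A call with a gripper value outside its range is refused whole. The fingers move at their own pace and stop on an object; "grip_force" is the grip in N (left out, the last holds). Time passes only in rows, so rows that do not move let the fingers close, or fill a call up. It gives the time, the measured TCP pose, the force, the opening and the grip force at its end, in the units of the state.
- read_state(): the state, without advancing time (a new reading comes with each control period).
- read_camera(name): name is "scene" or "side" or "wrist"; returns the picture (480x640x3 uint8, red, green, blue); there is no depth.
- camera_params(name): a dict with "intrinsics" (3x3 intrinsics, pixels), "dist_coeffs" ([k1, k2, p1, p2, k3] as OpenCV has them; the pictures are not rectified), "world_from_camera" (4x4, takes a point from camera to world coordinates). Camera axes: x right, y up, looking along -z (the intrinsics and any distortion apply to the point x, -y, -z); pixel columns grow to the right and rows downward; lengths in m; the calibration is good to about 2 mm. A picture is of the moment at which its call begins: read the wrist's pose just before it. camera_params takes no time and is no camera call; for the wrist camera it gives the pose at the moment of the call.
- sign_off(): hands the job in; it is judged then, once.
Trained networks look in the newest picture that a camera, given by its name, has taken for a name from the list of things; names that differ only in an ending like _2 or _b are one class to them, and where a whole thing is asked for, a point or a joint stands for the part that bears it (a point fixed in the world has none). Each returns a list of dicts, best first, with "confidence" (0 to 1); they miss things now and then, are a little off and sometimes report something else, mostly with a low value. They report only what shows in the picture. A call takes as long as a camera call.
- search_frame(camera, query): "point" ([x, y, z] in m, in world coordinates, good to about 4 mm: the middle of the surface that is visible of it).
- cut_out(camera, query): "pixels" (480x640 bool, what is visible of it).
- pinpoint(camera, query): "point" ([x, y, z] in m, in world coordinates, good to about 4 mm: a listed point, or the origin of a listed thing).
The state is a dict: "clock": time; "q": joint angles; "joint_velocities": joint speeds; "effort": joint torques, N m; "eef_pos": TCP position; "ee_rot": TCP orientation; "ft_force": force on the tool from outside, world axes, zero at the start; "wrist_torque": the same for the moment, N m; "finger_gap": finger opening in m; "gripper_force": force on a finger pad.
Only numpy, scipy, OpenCV 4.12 (cv2) and the standard library are available. Lean on these libraries where they do the work, as an engineer would, in place of code of your own. Each camera call takes 0.05 s, during which the arm holds its last target. There are 200 camera calls.

TASK

The standpipe with the brass valve is still loose in the rubber gasket of its blue coupling and has flopped over. Take the plate by its yellow grip, lift it just clear of the bench and get the standpipe standing steadily upright for a couple of seconds before you carry it off; keep it upright, without ever touching pipe or valve, all the way to the blue rack, and steady it upright there for four seconds, plate in the air, pipe at the fork but touching nothing. Then ease the pipe in between the prongs of the padded fork, set the plate down gently and squarely on the rack's deck and let go; leave everything else on the bench where it is.

Things in the scene. Friction and masses are not known exactly. Their poses are not given: they have to be found in the camera images.
- carrier: Aluminium carrying plate 280 x 120 x 8 mm; fixed on it a yellow grip tab near its -x end and a blue flanged pipe coupling near its +x end (axis at x = +70 mm, bottom flange 100 mm across, 64 mm high with bolts). All this 0.30 kg nominal, centre of mass at x = +15 mm. Origin: centre of the plate's underside; x along the plate from grip to coupling, z up.
- grip (a point): Point in the yellow tab at which to pinch it, at (-90, 0, 55) mm in the plate's frame. The tab is upright, 14 mm thick along the plate's x (close the fingers along x, from above), 50 mm wide along y, its top 80 mm above the plate's underside. Needs a firm grip (80 N or more). A web 6 mm thick braces its coupling side below 30 mm.
- pipe_foot (a point): Pivot of the standpipe in the rubber gasket, at (70, 0, 55) mm in the plate's frame; axes of the standpipe, z along the pipe. Standpipe with valve: 0.30 kg nominal (-5 to +10 %), centre of mass 191 mm above the pivot, 0.0126 kg m2 about the pivot. Gravity (0.56 N m per rad off vertical) beats the gasket's spring: it falls slowly to a stop, e-fold 1.3 s (0.75 s if heavy).
- gasket (a joint): Lean of the standpipe relative to the plate, turning about the plate's x (rad; 0 = square, + leans to the plate's -y). Stops at +-0.14. The gasket is a spring of 0.50 N m/rad about both axes that draws the pipe square to the plate, damping 0.07 N m s/rad, no dry friction: tilting the plate by 0.01 rad pushes the pipe that way at about 0.4 rad/s2.
- standpipe (a joint): Lean of the standpipe relative to the plate, turning about the plate's y (rad; 0 = square, + leans to the plate's +x, away from the grip). Stops at +-0.14; same spring and damping as gasket.
- pipe_neck (a point): Point on the standpipe's axis 165 mm above the pivot, where the fork takes the pipe; axes of the standpipe. The black pipe is 40 mm in diameter up to 195 mm above the pivot.
- pipe_top (a point): Top of the standpipe on its axis, 270 mm above the pivot: mouth of the brass valve, 54 mm across (195 to 270 mm above the pivot), with a red lever 40 mm off the axis on the +y side, reaching down to 192 mm above the pivot. Axes of the standpipe.
- rack: Blue and steel storage rack fixed on the bench, 340 deep, 220 wide, 265 mm high. Origin: on the bench below the seated plate's centre; x points to its back, open front faces -x. Deck slopes down to the back by 0.06 rad (about y); side rails 20 mm high (inner faces y = +-74 mm, x -95 to +55), back lip 14 mm high at x = 152 mm. Uprights at x = 175, y = +-100 mm carry the fork.
- nest (a point): Where the centre of the plate's underside comes to rest: centre of the deck's top face, 40 mm above the bench; axes of the rack. The seated plate has the rack's yaw and the deck's slope.
- fork (a point): Place of the pipe in the fork, (74, 0, 256) mm in the rack's frame. Rubber U open to -x, 20 mm high: back pad face at x = 100 mm, straight prongs with inner faces y = +-31 mm from x = 66 to 100, flared to y = +-54 mm at x = 33. Plate seated, the pipe leans back on the pad by about 0.03 rad and stays. The pipe must come in level from the front, plate above the rails and below the fork.
- spanner: Steel open-ended spanner, 200 mm, lying on the bench (leave alone).
- grease: White grease jar, 68 mm across, 75 mm high (leave alone).
- seal_ring: Black rubber sealing ring, 110 mm across, 18 mm high (leave alone).
- gland_ring: Blue gland ring, 120 mm across, 16 mm high (leave alone).
- spray: Green spray can, 52 mm across, 140 mm high (leave alone).
- end_cap: Red plastic end cap, 48 mm across, 30 mm high, lying between the robot and the work (leave alone).

How it is judged:
By the outcome, as a careful person would: the job done as asked, in the order asked, and still so for the second after the job is handed in, with the robot touching nothing.
It also fails if it takes over 72 s, if anything falls off the work surface, if the arm or the gripper's body presses on something with over 40 N, if the wrist force passes 120 N, or if a joint passes its speed limit or range.

## Working session

There is one attempt and no reset: what is moved stays moved. The work goes in short steps, Python scripts to look and compute and a tool call to move; the robot and the scene stay as the last step left them, time stands still between calls to the robot, and variables do not carry over. Pictures are saved under pics/ and viewed, at most 10 in all, crops included, and the job is handed in when it is done.

Besides the shell and the picture viewer there is one more tool, called after "Call:" in YAML: its name, and indented under it one key for each argument. play_rows: Moves the arm, as the interface text tells. Its arguments: {"type":"object","properties":{"commands":{"type":"array"},"grip_force":{"type":"number"}},"required":["commands"]}

```bash
mkdir -p pics; ls; cat > h.py <<'E'
import numpy as np, cv2
from cell import *
np.set_printoptions(precision=4,suppress=True)
def save(cam,n):
    im=read_camera(cam); cv2.imwrite(f'pics/{n}.png',im[:,:,::-1]); return im
def proj(cam,P):
    c=camera_params(cam);T=np.linalg.inv(np.array(c['world_from_camera']))
    p=np.atleast_2d(P)@T[:3,:3].T+T[:3,3]; p=p*[1,-1,-1]
    return cv2.projectPoints(p,np.zeros(3),np.zeros(3),np.array(c['intrinsics'],float),np.array(c['dist_coeffs'],float))[0][:,0]
E
python3 - <<'E'
from h import *
a=save('scene','s0');b=save('side','d0')
cv2.imwrite('pics/both.png',cv2.resize(np.vstack([a,b])[:,:,::-1],(480,720))[:600] if 0 else np.hstack([cv2.resize(a,(400,300)),cv2.resize(b,(400,300))])[:,:,::-1])
s=read_state();print(s['clock'],s['eef_pos'],s['ft_force']);print(np.array(s['ee_rot']))
for c in('scene','side'):
  print(c,np.array(camera_params(c)['world_from_camera']))
  for n in('carrier','grip','pipe_foot','pipe_neck','pipe_top','rack','nest','fork','end_cap'):
    print(n,[(np.array(r['point']),round(r['confidence'],2)) for r in pinpoint(c,n)[:2]])
E
```

```text
pics
0.1 [ 0.1637 -0.6288  0.4038] [-0.344   0.1468 -0.0469]
[[ 0.9677  0.252  -0.0005]
 [ 0.252  -0.9677  0.0015]
 [-0.0001 -0.0016 -1.    ]]
scene [[ 0.6315 -0.5818  0.5126  1.3361]
 [ 0.7753  0.4829 -0.407  -0.6801]
 [-0.0107  0.6545  0.756   1.4098]
 [ 0.      0.      0.      1.    ]]
carrier [(array([ 0.5861, -0.21  , -0.0027]), 0.6)]
grip [(array([ 0.4941, -0.2284,  0.0549]), 0.96), (array([ 0.559 , -0.562 , -0.0009]), 0.32)]
pipe_foot [(array([ 0.6501, -0.1995,  0.0568]), 0.86), (array([ 0.6838, -0.1522,  0.3184]), 0.64)]
pipe_neck [(array([ 0.6704, -0.1698,  0.2233]), 0.56)]
pipe_top [(array([ 0.6859, -0.1519,  0.3167]), 0.81)]
rack [(array([ 0.5998,  0.2266, -0.0013]), 0.6), (array([0.565 , 0.4947, 0.0001]), 0.3)]
nest [(array([0.6006, 0.2244, 0.0436]), 0.91)]
fork [(array([0.6787, 0.2259, 0.2562]), 0.94)]
end_cap [(array([ 0.4332,  0.0452, -0.0058]), 0.79)]
side [[-0.7337  0.4056 -0.5451 -0.261 ]
 [-0.6794 -0.4458  0.5828  0.7808]
 [-0.0066  0.798   0.6027  1.0579]
 [ 0.      0.      0.      1.    ]]
carrier [(array([ 0.5857, -0.2113,  0.0038]), 0.84), (array([ 0.4351,  0.0413, -0.0004]), 0.65)]
grip [(array([ 0.4943, -0.2321,  0.0571]), 0.92), (array([ 0.3524, -0.4916,  0.0003]), 0.6)]
pipe_foot [(array([ 0.6536, -0.2   ,  0.0567]), 0.9)]
pipe_neck [(array([ 0.6703, -0.1688,  0.215 ]), 0.73)]
pipe_top [(array([ 0.6826, -0.1517,  0.321 ]), 0.65), (array([ 0.5837, -0.2081,  0.0038]), 0.3)]
rack [(array([ 0.6002,  0.2216, -0.0033]), 0.76), (array([0.4314, 0.0366, 0.0032]), 0.65)]
nest [(array([0.6035, 0.2254, 0.0411]), 0.86)]
fork [(array([0.6748, 0.2319, 0.2553]), 0.98)]
end_cap [(array([0.4323, 0.0413, 0.0051]), 0.83), (array([ 0.6715, -0.1674,  0.2173]), 0.33)]
```

View pics/s0.png

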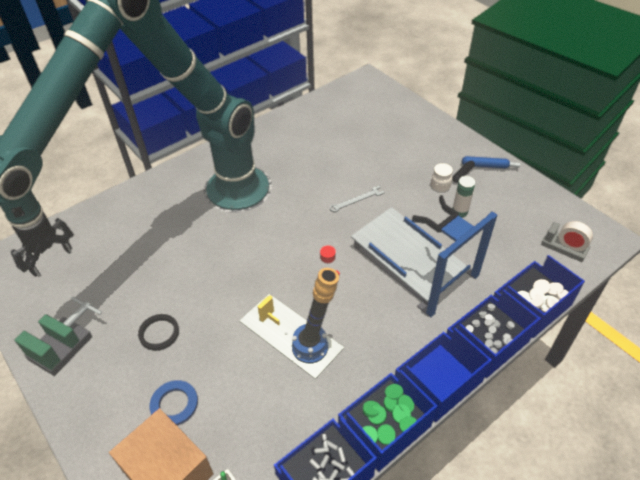

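View pics/d0.png

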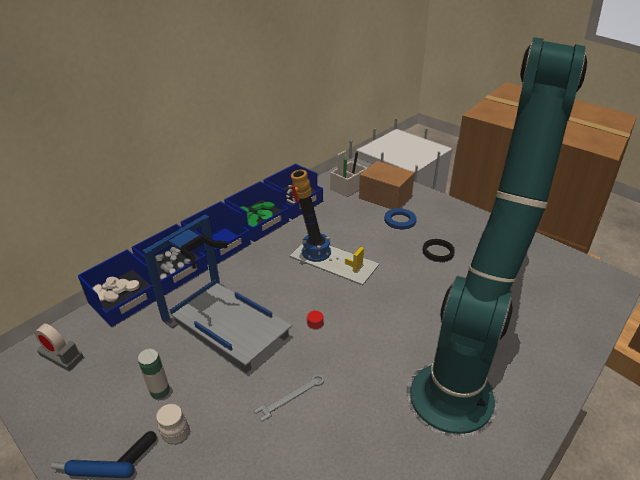

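```bash
cat > m0.py <<'E'
from h import *
import pickle,sys
ims={c:read_camera(c) for c in('scene','side')}
obs={}
for c in ims:
  for n in('carrier','rack','standpipe'):
    r=cut_out(c,n); obs[c,n]=r[0]['pixels']; print(c,n,[(q['confidence'],int(np.sum(q['pixels']))) for q in r[:3]])
  for n in('nest','fork','grip','pipe_foot'):
    print(c,n,[np.array(q['point']) for q in pinpoint(c,n)[:1]])
pickle.dump((ims,obs),open('m0.pkl','wb'))
E
python3 m0.py
cat > ov.py <<'E'
from h import *
import pickle
ims,obs=pickle.load(open('m0.pkl','rb'))
def pose(x,y,yaw,P):
    c,s=np.cos(yaw),np.sin(yaw);P=np.array(P,float)
    return np.c_[x+c*P[:,0]-s*P[:,1],y+s*P[:,0]+c*P[:,1],P[:,2]]
dz=lambda x:0.040-np.tan(.06)*x
racklines=[]
for s in(1,-1):
    racklines+=[[(-.095,s*.074,dz(-.095)+.02),(.055,s*.074,dz(.055)+.02)],[(-.095,s*.074,dz(-.095)),(.055,s*.074,dz(.055))],
     [(.1,s*.031,.266),(.066,s*.031,.266),(.033,s*.054,.266)],[(.175,s*.1,0.04),(.175,s*.1,.265)]]
platelines=[[(-.14,-.06,.008),(.14,-.06,.008),(.14,.06,.008),(-.14,.06,.008),(-.14,-.06,.008)]]
def draw(im,c,lines,p,S,o,col):
    for l in lines:
        q=(proj(c,pose(*p,l))-o)*S
        cv2.polylines(im,[np.round(q*8).astype(int)],False,col,1,cv2.LINE_AA,3)
if __name__=='__main__':
    out=[]
    for c,o in(('scene',(340,170)),('side',(130,200))):
        S=2.5;im=cv2.resize(ims[c][o[1]:o[1]+160,o[0]:o[0]+160],None,fx=S,fy=S,interpolation=cv2.INTER_CUBIC)[:,:,::-1].copy()
        draw(im,c,racklines,(.602,.2255,.0),S,np.array(o),(0,0,255)); out.append(im)
    out2=[]
    for c,o in(('scene',(230,260)),('side',(270,160))):
        S=3.3;im=cv2.resize(ims[c][o[1]:o[1]+60+60,o[0]:o[0]+120],(400,400),interpolation=cv2.INTER_CUBIC)[:,:,::-1].copy()
        draw(im,c,platelines,(.586,-.211,.188),400/120,np.array(o),(0,0,255)); out2.append(im)
    cv2.imwrite('pics/ov1.png',np.hstack(out));cv2.imwrite('pics/ov2.png',np.hstack(out2))
E
python3 ov.py
```

```text
scene carrier [(0.72, 4847), (0.59, 1454)]
scene rack [(0.58, 8009), (0.5, 1385)]
scene standpipe [(0.77, 1420)]
scene nest [array([0.5985, 0.2263, 0.0426])]
scene fork [array([0.6765, 0.2249, 0.2551])]
scene grip [array([ 0.4954, -0.2297,  0.0555])]
scene pipe_foot [array([ 0.6488, -0.2031,  0.0551])]
side carrier [(0.94, 3236)]
side rack [(0.82, 8254), (0.51, 1071), (0.36, 976)]
side standpipe [(0.73, 1027)]
side nest [array([0.6039, 0.2281, 0.0436])]
side fork [array([0.6759, 0.2318, 0.256 ])]
side grip [array([ 0.4922, -0.2253,  0.0552])]
side pipe_foot [array([ 0.6526, -0.198 ,  0.0558])]
```

View pics/ov1.png

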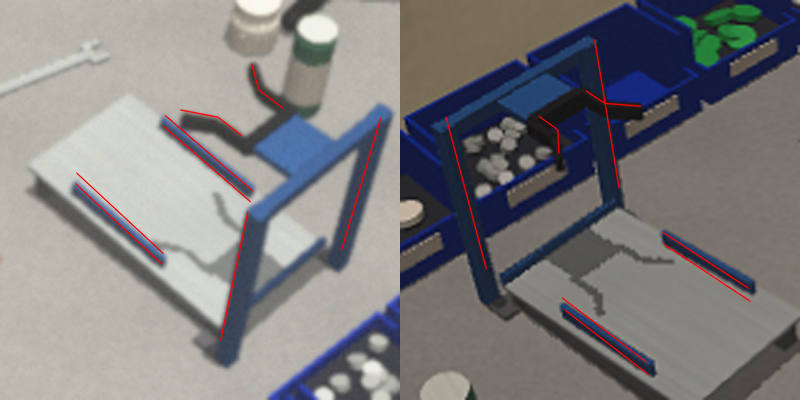

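View pics/ov2.png

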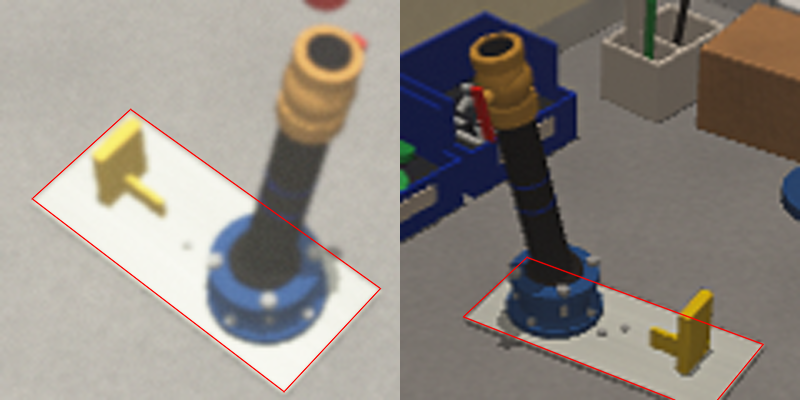

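```bash
cat > fitr.py <<'E'
from ov import *
from scipy.optimize import minimize
hulls={};blobs={}
for c,o in(('scene',(340,170)),('side',(130,200))):
    im=ims[c].astype(int); b=((im[:,:,2]-im[:,:,0]>25)&obs[c,'rack']).astype(np.uint8)
    n,l,st,ce=cv2.connectedComponentsWithStats(b)
    L=[i for i in range(1,n) if 60<st[i,4]]
    print(c,[(st[i].tolist(),ce[i].round(1).tolist()) for i in L]); blobs[c]=(l,st,ce)
def box(s,t,x0=-.095,x1=.055,sl=.06):
    return [(x,s*y,.04-np.tan(sl)*x+h) for x in(x0,x1) for y in(.074,.074+t) for h in(0,.02)]
def ends(pts):  # centroid, principal axis angle, length
    m=pts.mean(0);u,sv,v=np.linalg.svd(pts-m,full_matrices=False);d=v[0]*np.sign(v[0][0]);return m,d,np.sqrt(12)*sv[0]/np.sqrt(len(pts))
def model(c,p,s,t):
    q=proj(c,pose(*p,box(s,t)));m=np.zeros((480*4,640*4),np.uint8)
    cv2.fillConvexPoly(m,cv2.convexHull(np.round(q*4+1.5).astype(np.int32)),1)
    y,x=np.nonzero(m);return (np.c_[x,y]-1.5)/4
D={}
for c in blobs:
    l,st,ce=blobs[c]
    for s in(1,-1):
        q=proj(c,pose(.602,.2255,0,box(s,.01))).mean(0)
        i=min([i for i in range(1,len(st)) if 60<st[i,4]<500],key=lambda i:np.hypot(*(ce[i]-q)))
        y,x=np.nonzero(l==i);D[c,s]=ends(np.c_[x,y].astype(float));print(c,s,q,D[c,s])
from scipy.optimize import least_squares
def res(v,cs):
    r=[]
    for c in cs:
        for s in(1,-1):
            m,d,L=ends(model(c,v[:3],s,.01));M,Dd,LL=D[c,s]
            r+=list(m-M)+[40*(d[0]*Dd[1]-d[1]*Dd[0])]
    return np.array(r)
for cs in(['scene'],['side'],['scene','side']):
    o=minimize(lambda v:(res(np.array(v)*[.01,.01,.1],cs)**2).sum(),np.array([60.2,22.55,0]),method='Nelder-Mead',options=dict(initial_simplex=np.array([60.2,22.55,0])+np.vstack([np.zeros(3),np.eye(3)])))
    v=o.x*[.01,.01,.1];print(cs,v,o.fun,res(v,cs).round(1))
E
python3 fitr.py
```

```text
scene [([428, 212, 69, 104, 1845], [460.3, 249.5]), ([405, 217, 37, 31, 170], [423.2, 232.1]), ([369, 243, 38, 32, 174], [388.0, 258.9])]
side [([143, 215, 72, 106, 1529], [172.2, 254.5]), ([170, 243, 49, 71, 487], [203.4, 275.8]), ([235, 293, 37, 24, 181], [252.4, 303.8]), ([194, 321, 38, 29, 197], [212.7, 334.9])]
scene 1 [424.1774 232.4895] (array([423.1941, 232.0588]), array([0.7847, 0.6198]), np.float64(46.364187123306934))
scene -1 [386.2782 258.0655] (array([387.954 , 258.9425]), array([0.7671, 0.6416]), np.float64(47.65752075292629))
side 1 [210.5398 335.245 ] (array([212.6853, 334.868 ]), array([0.831 , 0.5562]), np.float64(44.88861214392033))
side -1 [253.7052 305.5586] (array([252.3867, 303.8066]), array([0.864 , 0.5035]), np.float64(41.209565422472075))
['scene'] [0.6024 0.2275 0.0631] 0.20334509462373596 [ 0.2 -0.4  0.2 -0.1  0.1 -0. ]
['side'] [0.6047 0.2233 0.0622] 0.4983188202133072 [-0.3  0.2 -0.1  0.6 -0.1  0.3]
['scene', 'side'] [0.6042 0.2248 0.0633] 1.9060736308736352 [-0.   0.3  0.2 -0.4  0.8  0.  -0.7  0.5 -0.1  0.1  0.2  0.3]
```

```bash
cat > mv.py <<'E'
from h import *
import json,os
from scipy.spatial.transform import Rotation as Ro, Slerp
def load(): d=json.load(open('cmd.json'));return np.array(d['p']),np.array(d['R'])
def store(p,R): json.dump(dict(p=list(map(float,p)),R=np.array(R).tolist()),open('cmd.json','w'))
def emit(poses,fing,commit=True,pd=2,rd=1):
    """poses: list of (p,R) per row, fing opening in cm (scalar/list). Prints rows and tracks command."""
    p,R=load();rows=[]
    for i,(q,Q) in enumerate(poses):
        f=fing if np.isscalar(fing) else fing[i]
        d=np.round(R.T@(q-p)*100,pd);w=np.round(Ro.from_matrix(R.T@Q).as_rotvec(degrees=True),rd)
        rows.append([f,*d,*w]); p=p+R@d/100; R=R@Ro.from_rotvec(w,degrees=True).as_matrix()
        if np.linalg.norm(d)>4.1 or np.linalg.norm(w)>7.1: print('FAST',i,d,w)
    if commit: store(p,R)
    for k in range(0,len(rows),10):
        print('['+', '.join(','.join(f'{v+0:g}' for v in r) for r in rows[k:k+10])+']')
def line(p1,R1,n):
    p,R=load();sl=Slerp([0,1],Ro.from_matrix([R,R1]));o=[]
    for k in range(1,n+1):
        u=k/n;s=3*u*u-2*u**3;o.append((p+s*(np.array(p1)-p),sl(s).as_matrix()))
    return o
def yawR(a): # tool down, tool y at world angle a
    y=np.array([np.cos(a),np.sin(a),0]);z=np.array([0,0,-1.]);return np.c_[np.cross(y,z),y,z]
def sync():
    s=read_state();store(s['eef_pos'],s['ee_rot']);return s
E
python3 - <<'E'
from mv import *
s=sync();print(s['eef_pos'])
store([0.164,-0.629,0.405],s['ee_rot'])
emit(line([.4956,-.2288,.36],yawR(.188),20),8.5)
E
```

```text
[ 0.1638 -0.629   0.4047]
[8.5,0.31,-0.22,0.03,0,0,-0.6, 8.5,0.88,-0.62,0.1,0,0,-1.8, 8.5,1.42,-0.94,0.14,0,0,-2.8, 8.5,1.93,-1.14,0.2,0,0,-3.8, 8.5,2.43,-1.22,0.23,0,0,-4.5, 8.5,2.87,-1.18,0.27,0,0,-5.1, 8.5,3.27,-1.01,0.3,0,0,-5.7, 8.5,3.58,-0.72,0.31,0,0,-6, 8.5,3.79,-0.37,0.33,0,0,-6.3, 8.5,3.88,0.06,0.34,0,0,-6.5]
[8.5,3.85,0.5,0.33,0,0,-6.4, 8.5,3.7,0.9,0.33,0,0,-6.3, 8.5,3.43,1.25,0.32,0,0,-6.1, 8.5,3.07,1.51,0.29,0,0,-5.7, 8.5,2.64,1.64,0.27,0,0,-5.1, 8.5,2.17,1.63,0.24,0,0,-4.5, 8.5,1.68,1.49,0.19,0,0,-3.7, 8.5,1.21,1.2,0.15,0,0,-2.9, 8.5,0.72,0.8,0.09,0,0,-1.8, 8.5,0.24,0.29,0.04,0,0,-0.6]
```

Call:
play_rows:
  commands: [8.5,0.31,-0.22,0.03,0,0,-0.6,8.5,0.88,-0.62,0.1,0,0,-1.8,8.5,1.42,-0.94,0.14,0,0,-2.8,8.5,1.93,-1.14,0.2,0,0,-3.8,8.5,2.43,-1.22,0.23,0,0,-4.5,8.5,2.87,-1.18,0.27,0,0,-5.1,8.5,3.27,-1.01,0.3,0,0,-5.7,8.5,3.58,-0.72,0.31,0,0,-6,8.5,3.79,-0.37,0.33,0,0,-6.3,8.5,3.88,0.06,0.34,0,0,-6.5]
  grip_force: 120

```text
clock: 2.63
eef_pos: [0.3306, -0.4266, 0.3823]
ee_rot: [[0.528, 0.849, 0.0], [0.849, -0.528, -0.0], [-0.0, 0.0, -1.0]]
ft_force: [0.9, -0.3, 0.3]
finger_gap: 0.0847
gripper_force: 0.0
```

Call:
play_rows:
  commands: [8.5,3.85,0.5,0.33,0,0,-6.4,8.5,3.7,0.9,0.33,0,0,-6.3,8.5,3.43,1.25,0.32,0,0,-6.1,8.5,3.07,1.51,0.29,0,0,-5.7,8.5,2.64,1.64,0.27,0,0,-5.1,8.5,2.17,1.63,0.24,0,0,-4.5,8.5,1.68,1.49,0.19,0,0,-3.7,8.5,1.21,1.2,0.15,0,0,-2.9,8.5,0.72,0.8,0.09,0,0,-1.8,8.5,0.24,0.29,0.04,0,0,-0.6]

```text
clock: 3.47
eef_pos: [0.4962, -0.227, 0.3596]
ee_rot: [[-0.192, 0.981, 0.0], [0.981, 0.192, 0.0], [0.0, 0.0, -1.0]]
ft_force: [-0.5, -0.3, 0.3]
finger_gap: 0.085
gripper_force: 0.0
```

```bash
python3 - <<'E'
from mv import *
s=read_state();print(s['eef_pos'],np.array(s['ee_rot'])[:,1],load()[0])
read_camera('wrist')
for n in('grip','carrier','pipe_foot'):
    print(n,[(np.array(q['point']),q['confidence']) for q in pinpoint('wrist',n)[:1]])
emit(line([.4956,-.2288,.211],yawR(.188),10),8.5)
E
```

```text
[ 0.4962 -0.227   0.3596] [0.9815 0.1915 0.0003] [ 0.4956 -0.2288  0.36  ]
grip [(array([ 0.4969, -0.2286,  0.0551]), 0.87)]
carrier [(array([ 0.5855, -0.2116, -0.0026]), 0.62)]
pipe_foot [(array([ 0.6559, -0.1951,  0.0558]), 0.7)]
[8.5,0,0,0.42,0,0,0, 8.5,0,0,1.13,0,0,0, 8.5,0,0,1.67,0,0,0, 8.5,0,0,2.02,0,0,0, 8.5,0,0,2.21,0,0,0, 8.5,0,0,2.2,0,0,0, 8.5,0,0,2.03,0,0,0, 8.5,0,0,1.67,0,0,0, 8.5,0,0,1.13,0,0,0, 8.5,0,0,0.42,0,0,0]
```

Call:
play_rows:
  commands: [8.5,0,0,0.42,0,0,0,8.5,0,0,1.13,0,0,0,8.5,0,0,1.67,0,0,0,8.5,0,0,2.02,0,0,0,8.5,0,0,2.21,0,0,0,8.5,0,0,2.2,0,0,0,8.5,0,0,2.03,0,0,0,8.5,0,0,1.67,0,0,0,8.5,0,0,1.13,0,0,0,8.5,0,0,0.42,0,0,0]

```text
clock: 4.5
eef_pos: [0.4942, -0.2289, 0.2083]
ee_rot: [[-0.187, 0.982, -0.003], [0.982, 0.187, 0.001], [0.002, -0.003, -1.0]]
ft_force: [-0.5, 0.6, 0.0]
finger_gap: 0.0849
gripper_force: 0.0
```

Call:
play_rows:
  commands: [1.4,0,0,0,0,0,0,1.2,0,0,0,0,0,0,1.0,0,0,0,0,0,0,0.8,0,0,0,0,0,0,0.6,0,0,0,0,0,0,0.6,0,0,0,0,0,0,0.6,0,0,0,0,0,0,0.6,0,0,0,0,0,0,0.6,0,0,0,0,0,0,0.6,0,0,0,0,0,0]
  grip_force: 120

```text
clock: 5.33
eef_pos: [0.4957, -0.2289, 0.2116]
ee_rot: [[-0.188, 0.982, 0.001], [0.982, 0.188, -0.001], [-0.001, 0.001, -1.0]]
ft_force: [-1.7, 0.0, 5.6]
finger_gap: 0.0127
gripper_force: 117.3
```

```bash
cat > ctl.py <<'E'
from mv import *
from scipy.optimize import least_squares
DT=1/12; I=.0126; K=.5; C=.07; ML=.3*.191
MG=ML*9.81
def axis(lx,ly,yaw):
    v=np.array([np.tan(lx),np.tan(ly),1]);v/=np.linalg.norm(v);return Ro.from_euler('z',yaw).apply(v)
H=np.arange(.03,.186,.01)
def bins(cam,mask,foot,lx,ly,yaw):
    """image offset (px, perpendicular) of pipe centre from projected axis, per height bin"""
    d=axis(lx,ly,yaw);q=proj(cam,foot+np.outer(np.r_[H-.005,H[-1]+.005],d))
    y,x=np.nonzero(mask);P=np.c_[x,y].astype(float);u=q[-1]-q[0];L=np.hypot(*u);u/=L;n=np.array([-u[1],u[0]])
    s=(P-q[0])@u;w=(P-q[0])@n;e=(q-q[0])@u;c=(q-q[0])@n;out=np.full(len(H),np.nan)
    for i in range(len(H)):
        k=(s>=e[i])&(s<e[i+1])&(abs(w)<20)
        if k.sum()>8: out[i]=w[k].mean()-(c[i]+c[i+1])/2
    return out
def lean(obs,foot,yaw,g,off):
    """obs {cam:mask}; off {cam:px bias}"""
    def f(v):
        r=[]
        for c in obs: r.append(np.nan_to_num(bins(c,obs[c],foot,v[0],v[1],yaw)-off[c]))
        return np.concatenate(r)
    o=least_squares(f,g,loss='soft_l1',f_scale=.4,diff_step=.02,x_scale=.05);r=f(o.x)
    return o.x,r
def sim(x,b,ph0,ph1,a,T,n=8,stop=.14):
    t,w=x;h=T/n;dp=(ph1-ph0)/T
    for i in range(n):
        p=ph0+(ph1-ph0)*(i+.5)/n+b
        acc=(MG*t-K*(t-p)-C*(w-dp)-ML*a)/I
        w+=h*acc;t+=h*w
        pe=ph0+(ph1-ph0)*(i+1)/n+b
        if abs(t-pe)>stop: t=pe+np.sign(t-pe)*stop;w=dp
    return np.array([t,w])
def mpc(x,b,ph0,acc,N,lim=.1):
    acc=np.r_[acc,np.zeros(max(0,N-len(acc)))][:N]
    def roll(ph):
        X=np.array(x);p=ph0;o=[]
        for k in range(N): X=sim(X,b,p,ph[k],acc[k],DT,4);p=ph[k];o.append(X)
        return np.array(o)
    def res(ph):
        o=roll(ph);d=np.diff(np.r_[ph0,ph]);k=np.arange(N);wt=np.where(k<4,.3,1)
        return np.r_[o[:,0]*wt*10,o[:,1]*wt*3,d*12,(ph[-6:]+b)*6,np.maximum(abs(d)-.03,0)*300]
    o=least_squares(res,np.full(N,np.clip(ph0,-lim*.99,lim*.99)),bounds=(-lim,lim),diff_step=1e-3,x_scale=.05,max_nfev=30)
    return o.x,roll(o.x)
RREL=yawR(0);ZT=.211
def tool(piv,yaw,phx,phy):
    Rp=Ro.from_euler('z',yaw).as_matrix()@Ro.from_rotvec([-phy,phx,0]).as_matrix()
    O=piv-Rp@[.07,0,.055]
    return O+Rp@[-.09,0,ZT],Rp@RREL,O,Rp
E
cat > cal.py <<'E'
from ctl import *
s=read_state();p,R=load();yaw=.188
c,sn=np.cos(yaw),np.sin(yaw)
ee=p
foot=np.array([p[0]+.16*c,p[1]+.16*sn,.055]);print('foot',foot,s['ft_force'],s['wrist_torque'])
ims={k:read_camera(k) for k in('scene','side')};m={k:cut_out(k,'standpipe')[0]['pixels'] for k in ims}
off={}
for k in m:
    r=bins(k,m[k],foot,.14,.14,yaw);print(k,r.round(1));off[k]=float(np.nanmedian(r))
print(off)
v,r=lean(m,foot,yaw,[.1,.1],off);print('lean',v,'rms',np.std(r))
v,r=lean(m,foot,yaw,[.1,.1],{'scene':0,'side':0});print('lean no off',v,'rms',np.std(r))
json.dump(dict(off=off,foot=foot.tolist(),yaw=yaw),open('cal.json','w'))
E
python3 cal.py
```

```text
foot [ 0.6528 -0.1989  0.055 ] [-1.7359  0.0116  5.5578] [0.0904 0.2121 0.1621]
scene [nan nan nan nan nan nan nan nan nan nan nan nan nan nan nan nan]
side [-1.  -0.4 -0.8 -0.6 -0.3 -0.1 -0.2 -0.7 -0.7 -0.3 -0.6 -0.5 -0.7 -0.5
 -0.9 -1.8]
{'scene': nan, 'side': -0.582506418629283}
lean [0.1363 0.1374] rms 0.2993915500487552
lean no off [0.132  0.1765] rms 0.22052145648379057cal.py:9: RuntimeWarning: All-NaN slice encountered
  r=bins(k,m[k],foot,.14,.14,yaw);print(k,r.round(1));off[k]=float(np.nanmedian(r))
```

```bash
python3 - <<'E'
from ctl import *
import pickle
im=save('scene','s1')
foot=np.array([.6528,-.1989,.055]);print(proj('scene',np.array([foot,foot+.27*axis(.14,.14,.188)])))
for n in('standpipe','pipe_neck','gasket','pipe_top'):
    for q in cut_out('scene',n)[:4]:
        y,x=np.nonzero(q['pixels']);print(n,q['confidence'],len(x),x.mean(),y.mean())
E
```

```text
[[308.6509 337.3377]
 [327.7486 274.7765]]
standpipe 0.96 1357 320.48489314664704 302.10464259395724
pipe_neck 0.7 1350 320.1162962962963 301.9940740740741
gasket 0.76 1568 318.78125 305.8845663265306
gasket 0.74 283 357.97879858657245 198.26501766784452
gasket 0.47 201 327.60199004975124 254.37313432835822
pipe_top 0.86 1363 320.30961115187085 302.22890682318416
```

View pics/s1.png

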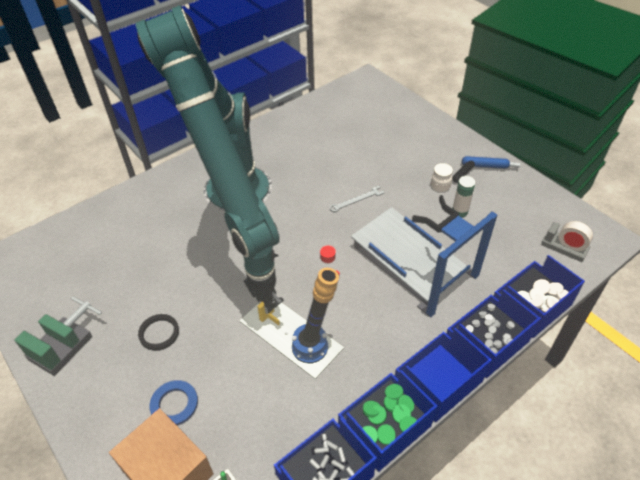

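```bash
cat >> ctl.py <<'E'
HV=.2325
def valve(im,mask):
    a=im.astype(int);m=cv2.dilate(mask.astype(np.uint8),np.ones((5,5)))>0
    b=(m&(a[:,:,0]-a[:,:,2]>35)&(a[:,:,1]-a[:,:,2]>12)).astype(np.uint8)
    n,l,st,ce=cv2.connectedComponentsWithStats(b)
    if n<2: return np.array([np.nan]*2),0
    i=1+np.argmax(st[1:,4]);h=cv2.convexHull(np.argwhere(l==i)[:,::-1].astype(np.int32).reshape(-1,1,2))
    f=np.zeros(mask.shape,np.uint8);cv2.fillConvexPoly(f,h,1);y,x=np.nonzero(f);return np.array([x.mean(),y.mean()]),len(x)
def snap(foot,g,yaw):
    ims={k:read_camera(k) for k in('scene','side')};ob={}
    for k in ims:
        e=proj(k,foot+.14*axis(g[0],g[1],yaw))[0]
        for q in cut_out(k,'standpipe'):
            m=q['pixels'];y,x=np.nonzero(m)
            if np.hypot(x.mean()-e[0],y.mean()-e[1])<25: ob[k]=(m,*valve(ims[k],m));break
        else: print('no mask',k)
    return ob,ims
def lean2(ob,foot,yaw,g,cal=None):
    def f(v,raw=False):
        r=[];R={}
        for k,(m,c,n) in ob.items():
            b=bins(k,m,foot,v[0],v[1],yaw);d=c-proj(k,foot+HV*axis(v[0],v[1],yaw))[0]
            R[k]=(float(np.nanmedian(b)),d.tolist(),n)
            if cal: r+=[np.nan_to_num(b-cal[k][0])*.4,np.nan_to_num(d-cal[k][1])*1.5]
        return R if raw else np.concatenate(r)
    if cal is None: return f(g,True)
    o=least_squares(f,g,loss='soft_l1',f_scale=1.,diff_step=.02,x_scale=.05);return o.x,f(o.x),f(o.x,True)
E
cat > cal.py <<'E'
from ctl import *
yaw=.188;foot=np.array([.6528,-.1989,.055]);cs=[]
for i in range(2):
    ob,ims=snap(foot,[.14,.14],yaw);c=lean2(ob,foot,yaw,[.14,.14]);print(c);cs.append((ob,c))
cal={k:(np.mean([c[1][k][0] for c in cs]),np.mean([c[1][k][1] for c in cs],0).tolist()) for k in('scene','side')}
json.dump(cal,open('cal.json','w'));print(cal)
for ob,c in cs: v,r,R=lean2(ob,foot,yaw,[.05,.05],cal);print(v,np.std(r))
s=read_state();print(s['clock'],s['eef_pos'],s['ft_force'],s['wrist_torque'])
E
python3 cal.py
```

```text
{'scene': (0.6488446315702263, [0.6004119979372717, -0.2691246220226162], 748), 'side': (-0.7125448193802352, [-0.29613825198742916, -0.1454105487546542], 458)}
{'scene': (0.9303043079453344, [0.6092562323175343, -0.2921499748995302], 749), 'side': (-0.8168462144391286, [-0.34198978037176175, -0.3047991950428468], 458)}
{'scene': (np.float64(0.7895744697577803), [0.604834115127403, -0.2806372984610732]), 'side': (np.float64(-0.7646955169096818), [-0.31906401617959546, -0.2251048718987505])}
[0.1398 0.1404] 0.1963835440623327
[0.141  0.1407] 0.1812251787092451
6.1833 [ 0.4957 -0.2289  0.2116] [-0.2952  0.4385  6.6124] [0.0753 0.1864 0.163 ]
```

```bash
cat > cyc.py <<'E'
from ctl import *
import sys
def prop(x,P,ph0,ph1,a,T,q=(1e-6,4e-4,2e-7)):
    f=lambda v:np.r_[sim(v[:2],v[2],ph0,ph1,a,T,max(4,int(T*60))),v[2]]
    b=f(x);A=np.column_stack([(f(x+e)-b)/1e-5 for e in np.eye(3)*1e-5]);return b,A@P@A.T+np.diag(q)*T
def cycle(path=None,n=10,fing=.6,meas=True,lim=.1,freeze=False,ref=(0,0),horizon=14,ss=.004):
    """path: list of (pivot,yaw) rows (n long, ends at rest)"""
    S=json.load(open('st.json'));cal=json.load(open('cal.json'))
    X=[np.array(v) for v in S['X']];P=[np.array(v) for v in S['P']];ph=S['ph'];piv=np.array(S['piv']);yaw=S['yaw']
    t0=read_state()['clock']
    if meas:
        ob,ims=snap(piv,[X[0][0],X[1][0]],yaw);t1=read_state()['clock']
        if ob:
            z,r,R=lean2(ob,piv,yaw,[X[0][0],X[1][0]],cal)
            print('pred',X[0],X[1],'meas',z,'rms %.2f'%np.std(r),{k:(R[k][2],np.round(np.array(R[k][1])-cal[k][1],1).tolist()) for k in R})
            for i in(0,1):
                X[i],P[i]=prop(X[i],P[i],ph[i],ph[i],0,.025)
                h=np.array([1,0,0.]);s=ss if len(ob)==2 else .012
                Kg=P[i]@h/(h@P[i]@h+s*s);X[i]=X[i]+Kg*(z[i]-X[i][0]);P[i]=P[i]-np.outer(Kg,h@P[i])
            print('est',X[0],X[1],'sd',np.sqrt(np.diag(P[0])))
        for i in(0,1): X[i],P[i]=prop(X[i],P[i],ph[i],ph[i],0,max(t1-t0-.025,.01))
    s=read_state();print('t',s['clock'],'ee-cmd mm',(s['eef_pos']-load()[0])*1e3,'rot mrad',Ro.from_matrix(np.array(s['ee_rot'])@load()[1].T).as_rotvec()*1e3,'F',s['ft_force'],'tau',s['wrist_torque'])
    if path is None: path=[(piv,yaw)]*n
    pp=np.array([np.asarray(p[0],float) for p in path]);yy=np.array([p[1] for p in path])
    full=np.vstack([piv,piv,pp,pp[-1]]);v=np.diff(full,axis=0)/DT;acc=(v[1:]-v[:-1])/DT  # n+1
    a=acc[:n]
    ax=a[:,0]*np.cos(yy)+a[:,1]*np.sin(yy);ay=-a[:,0]*np.sin(yy)+a[:,1]*np.cos(yy)
    PH=[]
    for i,ac in((0,ax),(1,ay)):
        if freeze: q=np.full(n,ph[i])
        else:
            xr=X[i][:2].copy();xr[0]-=ref[i]
            q,o=mpc(xr,X[i][2]+ref[i]*(MG-K)/K+ref[i]*0,ph[i],ac,n+horizon,lim);print('plan',i,'phi',q[:n:3].round(3),'theta',o[2:n+4:3,0].round(3))
        PH.append(np.asarray(q)[:n])
    poses=[];
    for k in range(n):
        p,R,O,Rp=tool(pp[k],yy[k],PH[0][k],PH[1][k]);poses.append((p,R))
        zc=min((O+Rp@[sx*.14,sy*.06,0])[2] for sx in(1,-1) for sy in(1,-1))
        if zc<.006: print('LOW corner',k,zc)
    emit(poses,fing)
    for i,ac in((0,ax),(1,ay)):
        for k in range(n):
            X[i],P[i]=prop(X[i],P[i],ph[i],PH[i][k],ac[k],DT);ph[i]=float(PH[i][k])
    print('end pred',X[0],X[1])
    json.dump(dict(X=[v.tolist() for v in X],P=[v.tolist() for v in P],ph=ph,piv=pp[-1].tolist(),yaw=float(yy[-1])),open('st.json','w'))
def seg(p1,yaw1,n):
    S=json.load(open('st.json'));p=np.array(S['piv']);y=S['yaw'];o=[]
    for k in range(1,n+1):
        u=k/n;s=u**3*(10-15*u+6*u*u);o.append((p+s*(np.array(p1)-p),y+s*(yaw1-y)))
    return o
E
python3 - <<'E'
from cyc import *
json.dump(dict(X=[[.14,0,0],[.14,0,0]],P=[np.diag([1e-6,1e-6,1e-4]).tolist()]*2,ph=[0,0],piv=[.6528,-.1989,.055],yaw=.188),open('st.json','w'))
cycle(seg([.6528,-.1989,.090],.188,10),meas=False,freeze=True)
E
```

```text
t 6.1833 ee-cmd mm [ 0.1705 -0.0709  0.6561] rot mrad [-0.889  -1.2046  0.5393] F [-0.2952  0.4385  6.6124] tau [0.0753 0.1864 0.163 ]
LOW corner 0 0.0002995999999999971
LOW corner 1 0.0020272
LOW corner 2 0.005707799999999999
[0.6,0,0,-0.03,0,0,0, 0.6,0,0,-0.18,0,0,0, 0.6,0,0,-0.37,0,0,0, 0.6,0,0,-0.54,0,0,0, 0.6,0,0,-0.63,0,0,0, 0.6,0,0,-0.64,0,0,0, 0.6,0,0,-0.54,0,0,0, 0.6,0,0,-0.37,0,0,0, 0.6,0,0,-0.17,0,0,0, 0.6,0,0,-0.03,0,0,0]
end pred [0.14 0.   0.  ] [0.14 0.   0.  ]
```

Call:
play_rows:
  commands: [0.6,0,0,-0.03,0,0,0,0.6,0,0,-0.18,0,0,0,0.6,0,0,-0.37,0,0,0,0.6,0,0,-0.54,0,0,0,0.6,0,0,-0.63,0,0,0,0.6,0,0,-0.64,0,0,0,0.6,0,0,-0.54,0,0,0,0.6,0,0,-0.37,0,0,0,0.6,0,0,-0.17,0,0,0,0.6,0,0,-0.03,0,0,0]

```text
clock: 7.02
eef_pos: [0.4954, -0.2289, 0.2462]
ee_rot: [[-0.187, 0.982, 0.001], [0.982, 0.187, -0.0], [-0.001, 0.0, -1.0]]
ft_force: [0.7, -0.4, -6.3]
finger_gap: 0.0128
gripper_force: 117.7
```

```bash
python3 - <<'E'
from cyc import *
cycle(n=10)
E
```

```text
pred [0.14 0.   0.  ] [0.14 0.   0.  ] meas [0.1496 0.1354] rms 0.15 {'scene': (788, [-0.1, 0.0]), 'side': (492, [-0.1, -0.0])}
est [0.1483 0.     0.0083] [ 0.136  0.    -0.004] sd [0.0037 0.0032 0.0037]
t 7.2167 ee-cmd mm [-0.4161  0.0196 -0.5861] rot mrad [0.2977 0.6826 0.0172] F [-0.1244  0.1133 -6.4075] tau [-0.2313  0.9452 -0.0842]
plan 0 phi [-0.015 -0.069 -0.024 -0.016] theta [0.105 0.038 0.016 0.007]
plan 1 phi [-0.03  -0.028  0.001  0.002] theta [0.048 0.01  0.004 0.002]
[0.6,-0.47,-0.23,0.24,-0.9,1.7,0, 0.6,-0.15,-0.19,0.2,-0.7,0.6,0, 0.6,0.01,-0.22,0.23,-0.8,-0.1,0, 0.6,0.16,-0.42,0.44,-1.5,-0.6,0, 0.6,0.34,0.48,-0.47,1.7,-1.2,-0.1, 0.6,0.08,0.15,-0.16,0.6,-0.4,0, 0.6,0.02,0.08,-0.07,0.2,0,0, 0.6,0.01,0.05,-0.05,0.2,-0.1,0, 0.6,0.01,0.04,-0.05,0.2,0,0, 0.6,0.01,0.04,-0.03,0.1,0,0]
end pred [ 0.014  -0.0422  0.0083] [ 0.001  -0.0129 -0.004 ]
```

Call:
play_rows:
  commands: [0.6,-0.47,-0.23,0.24,-0.9,1.7,0,0.6,-0.15,-0.19,0.2,-0.7,0.6,0,0.6,0.01,-0.22,0.23,-0.8,-0.1,0,0.6,0.16,-0.42,0.44,-1.5,-0.6,0,0.6,0.34,0.48,-0.47,1.7,-1.2,-0.1,0.6,0.08,0.15,-0.16,0.6,-0.4,0,0.6,0.02,0.08,-0.07,0.2,0,0,0.6,0.01,0.05,-0.05,0.2,-0.1,0,0.6,0.01,0.04,-0.05,0.2,0,0,0.6,0.01,0.04,-0.03,0.1,0,0]

```text
clock: 8.05
eef_pos: [0.493, -0.2289, 0.2431]
ee_rot: [[-0.187, 0.982, 0.016], [0.982, 0.187, 0.001], [-0.002, 0.016, -1.0]]
ft_force: [-0.1, 0.1, -6.8]
finger_gap: 0.0126
gripper_force: 118.2
```

```bash
python3 - <<'E'
from cyc import *
cycle(n=10)
E
```

```text
pred [ 0.014  -0.0422  0.0083] [ 0.001  -0.0129 -0.004 ] meas [-0.0201 -0.0347] rms 0.26 {'scene': (801, [0.4, -0.0]), 'side': (460, [0.3, -0.1])}
est [-0.0185 -0.1069  0.0017] [-0.034  -0.0683 -0.0085] sd [0.0039 0.0104 0.001 ]
t 8.25 ee-cmd mm [-0.2747 -0.1379 -0.3845] rot mrad [ 0.1948 -0.0361 -0.222 ] F [ 0.3159 -0.5599 -6.9228] tau [-0.1675  0.8687  0.0089]
plan 0 phi [ 0.01   0.018  0.001 -0.001] theta [-0.024 -0.006 -0.002 -0.001]
plan 1 phi [0.025 0.029 0.011 0.01 ] theta [-0.026 -0.006 -0.002 -0.001]
[0.6,0.36,0.4,-0.4,1.5,-1.3,0, 0.6,0.15,0.18,-0.18,0.6,-0.6,0, 0.6,0.01,0.03,-0.03,0.1,0,0, 0.6,-0.1,-0.09,0.08,-0.3,0.3,0, 0.6,-0.19,-0.18,0.19,-0.7,0.8,0, 0.6,-0.07,-0.05,0.06,-0.2,0.2,0, 0.6,-0.02,-0.03,0.02,0,0.1,0, 0.6,-0.01,-0.01,0.02,-0.1,0,0, 0.6,-0.01,0,0,0,0,0, 0.6,0,-0.01,0.01,0,0.1,0]
end pred [-0.0026  0.0055  0.0017] [-0.0024  0.0059 -0.0085]
```

Call:
play_rows:
  commands: [0.6,0.36,0.4,-0.4,1.5,-1.3,0,0.6,0.15,0.18,-0.18,0.6,-0.6,0,0.6,0.01,0.03,-0.03,0.1,0,0,0.6,-0.1,-0.09,0.08,-0.3,0.3,0,0.6,-0.19,-0.18,0.19,-0.7,0.8,0,0.6,-0.07,-0.05,0.06,-0.2,0.2,0,0.6,-0.02,-0.03,0.02,0,0.1,0,0.6,-0.01,-0.01,0.02,-0.1,0,0,0.6,-0.01,0,0,0,0,0,0.6,0,-0.01,0.01,0,0.1,0]

```text
clock: 9.08
eef_pos: [0.495, -0.2274, 0.2456]
ee_rot: [[-0.187, 0.982, 0.002], [0.982, 0.187, -0.009], [-0.009, 0.0, -1.0]]
ft_force: [-0.6, -0.4, -6.6]
finger_gap: 0.0129
gripper_force: 118.0
```

```bash
sed -i 's/2e-7)):/1e-6)):/' cyc.py; python3 - <<'E'
from cyc import *
S=json.load(open('st.json'))
for P in S['P']: P[0][0]+=2e-4;P[1][1]+=4e-4;P[2][2]+=1.6e-5; P[0][2]+=3e-5;P[2][0]+=3e-5
json.dump(S,open('st.json','w'))
cycle(n=10)
E
```

```text
no mask scene
pred [-0.0026  0.0055  0.0017] [-0.0024  0.0059 -0.0085] meas [0.0488 0.0966] rms 0.20 {'side': (482, [0.0, -0.0])}
est [0.0378 0.0379 0.0053] [ 0.0725  0.0596 -0.0017] sd [0.0106 0.0227 0.0037]
t 9.2833 ee-cmd mm [-0.1395  0.0817 -0.2183] rot mrad [-0.0032 -0.1335  0.2548] F [-0.684  -1.1534 -6.8761] tau [-0.2156  0.8787  0.0311]
plan 0 phi [-0.022 -0.025 -0.008 -0.006] theta [0.025 0.006 0.002 0.001]
plan 1 phi [-0.02  -0.04  -0.004 -0.001] theta [0.051 0.012 0.005 0.002]
[0.6,-0.47,-0.33,0.36,-1.3,1.7,0, 0.6,-0.38,-0.14,0.14,-0.5,1.4,0, 0.6,-0.08,-0.01,0.01,0,0.3,0, 0.6,0.17,0.1,-0.1,0.3,-0.6,0, 0.6,0.39,0.19,-0.19,0.7,-1.4,0, 0.6,0.12,0.06,-0.06,0.3,-0.5,0, 0.6,0.05,0.02,-0.02,0,-0.2,0, 0.6,0.02,0.01,-0.01,0.1,-0.1,0, 0.6,0.02,0.01,-0.01,0,0,0, 0.6,0.01,0.01,0,0,-0.1,0]
end pred [ 0.0022 -0.0057  0.0053] [ 0.0047 -0.0127 -0.0017]
```

```bash
cp st.json st_b.json; python3 - <<'E'
from cyc import *
cal=json.load(open('cal.json'));piv=np.array([.6528,-.1989,.090])
for i in range(2):
    t=read_state()['clock'];ob,ims=snap(piv,[.05,.09],.188)
    for k in ims: cv2.imwrite(f'pics/c{i}{k}.png',ims[k][:,:,::-1])
    print(t,list(ob),lean2(ob,piv,.188,[.05,.05],cal))
a=[cv2.resize(ims[k][y:y+130,x:x+130],(400,400),interpolation=cv2.INTER_CUBIC)[:,:,::-1] for k,x,y in(('scene',235,250),('side',265,155))]
cv2.imwrite('pics/c.png',np.hstack(a))
E
```

```text
9.2833 ['scene', 'side'] (array([0.075 , 0.1205]), array([ 0.2373,  0.0971, -0.0233,  0.1309, -0.2559, -0.1154, -0.0059,
       -0.3353, -0.0831, -0.3204, -0.0695, -0.1012, -0.0814, -0.2346,
       -0.2258, -0.442 , -0.6762, -0.0125,  0.1834,  0.0965, -0.0739,
        0.0938, -0.0569, -0.0483, -0.1237, -0.1293, -0.2552, -0.2578,
       -0.1799, -0.2552, -0.1772, -0.2339, -0.6885, -0.7511, -0.4711,
        0.5158]), {'scene': (0.5591995738252022, [0.15402062561844332, -0.2890005336125796], 787), 'side': (-1.1479290831773636, [-0.6331565445109391, 0.11879314637556604], 480)})
9.4833 ['scene', 'side'] (array([0.0965, 0.1466]), array([-0.1539, -0.1526, -0.1529, -0.1453,  0.0408, -0.068 , -0.1546,
        0.0702, -0.0314, -0.0271,  0.0187,  0.0204, -0.0904, -0.0421,
       -0.1426, -0.2241, -0.19  ,  0.0132,  0.0899, -0.0193,  0.1291,
       -0.0153, -0.0121, -0.0613,  0.0493,  0.1432,  0.0335,  0.1723,
        0.067 ,  0.0551,  0.0432,  0.0009, -0.3281, -0.6844, -0.3495,
       -0.1456]), {'scene': (0.5916004842138813, [0.47818104134091755, -0.2718639658982056], 789), 'side': (-0.6688943300788561, [-0.5520609702526258, -0.3221778433048712], 480)})
```

View pics/c.png

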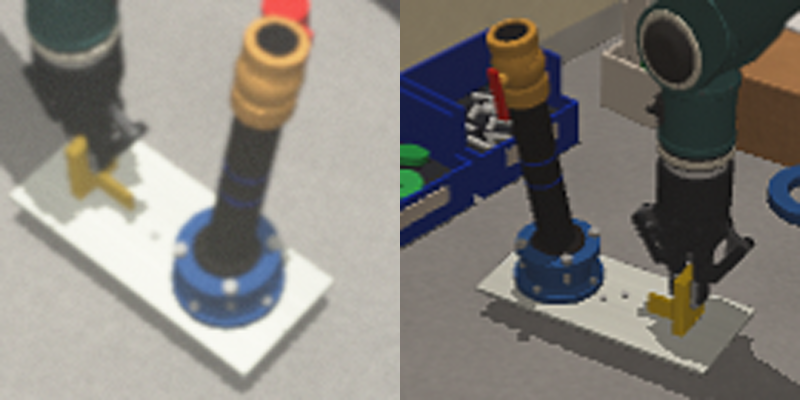

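```bash
python3 - <<'E'
import re
s=open('ctl.py').read()
s+='''
def valve2(im,e):
    a=im.astype(int);yy,xx=np.mgrid[:480,:640];w=np.hypot(xx-e[0],yy-e[1])<30
    b=(w&(a[:,:,0]-a[:,:,2]>35)&(a[:,:,1]-a[:,:,2]>12)).astype(np.uint8)
    n,l,st,ce=cv2.connectedComponentsWithStats(b)
    if n<2: return np.array([np.nan]*2),0
    i=1+np.argmax(st[1:,4]);h=cv2.convexHull(np.argwhere(l==i)[:,::-1].astype(np.int32).reshape(-1,1,2))
    f=np.zeros((480,640),np.uint8);cv2.fillConvexPoly(f,h,1);y,x=np.nonzero(f);return np.array([x.mean(),y.mean()]),len(x)
def quick(ims,foot,yaw,g,cal):
    C={k:valve2(ims[k],proj(k,foot+HV*axis(g[0],g[1],yaw))[0]) for k in ims}
    f=lambda v:np.concatenate([C[k][0]-proj(k,foot+HV*axis(v[0],v[1],yaw))[0]-cal[k][1] for k in C])
    o=least_squares(f,g,diff_step=.02,x_scale=.05);return o.x,f(o.x),{k:C[k][1] for k in C}
'''
open('ctl.py','w').write(s)
E
cat > refit.py <<'E'
from ctl import *
cal=json.load(open('cal.json'));piv=np.array([.6528,-.1989,.090])
for i in(0,1):
    ims={k:cv2.imread(f'pics/c{i}{k}.png')[:,:,::-1] for k in('scene','side')};print('quick',quick(ims,piv,.188,[.08,.12],cal))
# undo unplayed rows
rows=np.array([0.6,-0.47,-0.33,0.36,-1.3,1.7,0, 0.6,-0.38,-0.14,0.14,-0.5,1.4,0, 0.6,-0.08,-0.01,0.01,0,0.3,0, 0.6,0.17,0.1,-0.1,0.3,-0.6,0, 0.6,0.39,0.19,-0.19,0.7,-1.4,0, 0.6,0.12,0.06,-0.06,0.3,-0.5,0, 0.6,0.05,0.02,-0.02,0,-0.2,0, 0.6,0.02,0.01,-0.01,0.1,-0.1,0, 0.6,0.02,0.01,-0.01,0,0,0, 0.6,0.01,0.01,0,0,-0.1,0]).reshape(10,7)
p,R=load()
for r in rows[::-1]: R=R@Ro.from_rotvec(-r[4:],degrees=True).as_matrix();p=p-R@r[1:4]/100
store(p,R)
Rp=R@RREL.T;v=Ro.from_matrix(Ro.from_euler('z',-.188).as_matrix()@Rp).as_rotvec();ph=[v[1],-v[0]];print('phi now',ph,v[2])
# phi history (played rows) for the last call
q=np.array([0.6,0.36,0.4,-0.4,1.5,-1.3,0, 0.6,0.15,0.18,-0.18,0.6,-0.6,0, 0.6,0.01,0.03,-0.03,0.1,0,0, 0.6,-0.1,-0.09,0.08,-0.3,0.3,0, 0.6,-0.19,-0.18,0.19,-0.7,0.8,0, 0.6,-0.07,-0.05,0.06,-0.2,0.2,0, 0.6,-0.02,-0.03,0.02,0,0.1,0, 0.6,-0.01,-0.01,0.02,-0.1,0,0, 0.6,-0.01,0,0,0,0,0, 0.6,0,-0.01,0.01,0,0.1,0]).reshape(10,7)
d=np.deg2rad(np.c_[q[:,4],-q[:,5]]);hist=np.vstack([np.zeros(2),np.cumsum(d,0)])+np.array(ph)-d.sum(0)
q=np.array([0.6,-0.47,-0.23,0.24,-0.9,1.7,0,0.6,-0.15,-0.19,0.2,-0.7,0.6,0,0.6,0.01,-0.22,0.23,-0.8,-0.1,0,0.6,0.16,-0.42,0.44,-1.5,-0.6,0,0.6,0.34,0.48,-0.47,1.7,-1.2,-0.1,0.6,0.08,0.15,-0.16,0.6,-0.4,0,0.6,0.02,0.08,-0.07,0.2,0,0,0.6,0.01,0.05,-0.05,0.2,-0.1,0,0.6,0.01,0.04,-0.05,0.2,0,0,0.6,0.01,0.04,-0.03,0.1,0,0]).reshape(10,7)
d0=np.deg2rad(np.c_[q[:,4],-q[:,5]]);h0=np.vstack([np.zeros(2),np.cumsum(d0,0)])
Z=np.array([[-.0201,-.0347],[.0488,.0966],[.075,.1205],[.0965,.1466]])
import ctl
def run(i,t,w,b,mg):
    ctl.MG=mg;x=sim([t,w],b,hist[0,i],hist[0,i],0,.175);o=[t]
    for k in range(10): x=sim(x,b,hist[k,i],hist[k+1,i],0,DT)
    for T in(.025,.2,.2): x=sim(x,b,hist[-1,i],hist[-1,i],0,T);o.append(x[0])
    return np.array(o),x
for mg in(.534,.562,.59,.618):
    tot=0
    for i,b0 in((0,.0088),(1,-.0045)):
        o=least_squares(lambda v:np.r_[(run(i,v[0],v[1],v[2],mg)[0]-Z[:,i])/.004,(v[2]-b0)/.004],[Z[0,i],0,b0],diff_step=1e-3,x_scale=.01)
        oo,x=run(i,*o.x,mg);tot+=2*o.cost;print(mg,i,o.x,oo,'end',x,2*o.cost)
        # first call from stop
        ctl.MG=mg;X=np.array([.14+o.x[2],0.])
        for k in range(10): X=sim(X,o.x[2],h0[k,i],h0[k+1,i],0,DT)
        print('   first-call pred at end',X)
E
python3 refit.py
```

```text
quick (array([0.0725, 0.122 ]), array([-0.3516,  0.0737, -0.4078,  0.2435]), {'scene': 793, 'side': 480})
quick (array([0.0972, 0.1461]), array([-0.1437, -0.0608, -0.2114, -0.0638]), {'scene': 789, 'side': 480})
phi now [np.float64(4.973411722116105e-05), np.float64(0.008849343734601695)] 0.0003916038811686057
0.534 0 [-0.0201 -0.225   0.012 ] [-0.0201  0.0512  0.0728  0.0964] end [0.0964 0.1226] 1.2813715031938173
   first-call pred at end [ 0.0279 -0.0199]
0.534 1 [-0.0347  0.0683  0.0003] [-0.0347  0.0985  0.1207  0.1449] end [0.1449 0.1255] 1.833748645913438
   first-call pred at end [0.0145 0.0151]
0.562 0 [-0.0201 -0.1299  0.0095] [-0.0201  0.0506  0.0723  0.0975] end [0.0975 0.1352] 0.7667604670808414
   first-call pred at end [ 0.0232 -0.0277]
0.562 1 [-0.0347  0.1488 -0.0034] [-0.0347  0.0966  0.1205  0.1454] end [0.1454 0.    ] 0.15865917591751486
   first-call pred at end [ 0.0033 -0.0111]
0.59 0 [-0.0201 -0.0515  0.0071] [-0.0201  0.0498  0.0716  0.0986] end [0.0986 0.1482] 1.256143889853677
   first-call pred at end [ 0.0136 -0.0426]
0.59 1 [-0.0347  0.1607 -0.0048] [-0.0347  0.0941  0.1225  0.1441] end [0.1441 0.    ] 1.0652908046770355
   first-call pred at end [ 0.0075 -0.0121]
0.618 0 [-0.0201  0.0141  0.0048] [-0.0201  0.0489  0.0708  0.0996] end [0.0996 0.1617] 2.71223619421484
   first-call pred at end [ 0.0114 -0.0513]
0.618 1 [-0.0347  0.1746 -0.006 ] [-0.0347  0.0915  0.1244  0.1429] end [0.1429 0.    ] 3.5258398929748953
   first-call pred at end [ 0.0133 -0.0076]
```

```bash
python3 - <<'E'
s=open('cyc.py').read()
a=s.index("        ob,ims=snap(");b=s.index("            for i in(0,1):\n                X[i],P[i]=prop(X[i],P[i],ph[i],ph[i],0,.025)")
s=s[:a]+'''        ims={k:read_camera(k) for k in('scene','side')};t1=read_state()['clock'];ob=ims
        if 1:
            z,r,R=quick(ims,piv,yaw,[X[0][0],X[1][0]],cal);np.savez('last.npz',**ims)
            print('pred',X[0],X[1],'meas',z,'res',r.round(2),R)
'''+s[b:]
s=s.replace("(1e-6,4e-4,1e-6)","(1e-6,2e-3,5e-7)").replace("from ctl import *","import ctl\nfrom ctl import *\nctl.MG=.572")
s=s.replace("lim=.1,freeze","lim=.1,dlim=.012,freeze").replace("n+horizon,lim)","n+horizon,lim,dlim)")
open('cyc.py','w').write(s)
c=open('ctl.py').read().replace("N,lim=.1):","N,lim=.1,dlim=.012):").replace("abs(d)-.03,0)*300","abs(d)-dlim,0)*500")
open('ctl.py','w').write(c)
E
python3 - <<'E'
from cyc import *
t=read_state()['clock'];print(t)
json.dump(dict(X=[[.118,.14,.0085],[.1449,0,-.004]],P=[np.diag([3e-5,1e-3,1.5e-5]).tolist()]*2,ph=[5e-5,.0088],piv=[.6528,-.1989,.090],yaw=.188),open('st.json','w'))
cycle(meas=False)
E
```

```text
9.6833
t 9.6833 ee-cmd mm [-0.2054 -0.02   -0.2823] rot mrad [ 0.0123  0.0084 -0.0248] F [-0.4699  0.0819 -6.853 ] tau [-0.2059  0.927   0.0156]
plan 0 phi [-0.012 -0.049 -0.038 -0.021] theta [0.111 0.059 0.025 0.011]
plan 1 phi [-0.003 -0.04  -0.023 -0.008] theta [0.107 0.054 0.023 0.01 ]
[0.6,-0.21,-0.18,0.19,-0.7,0.7,0, 0.6,-0.19,-0.19,0.2,-0.7,0.7,0, 0.6,-0.18,-0.19,0.19,-0.7,0.7,0, 0.6,-0.19,-0.19,0.2,-0.7,0.7,0, 0.6,0.01,-0.07,0.08,-0.3,-0.1,0, 0.6,0.12,0.11,-0.12,0.4,-0.4,0, 0.6,0.13,0.13,-0.13,0.5,-0.5,0, 0.6,0.1,0.11,-0.11,0.4,-0.3,0, 0.6,0.08,0.09,-0.09,0.3,-0.3,0, 0.6,0.06,0.06,-0.06,0.3,-0.2,0]
end pred [ 0.0188 -0.0681  0.0085] [ 0.0171 -0.0626 -0.004 ]
```

Call:
play_rows:
  commands: [0.6,-0.21,-0.18,0.19,-0.7,0.7,0,0.6,-0.19,-0.19,0.2,-0.7,0.7,0,0.6,-0.18,-0.19,0.19,-0.7,0.7,0,0.6,-0.19,-0.19,0.2,-0.7,0.7,0,0.6,0.01,-0.07,0.08,-0.3,-0.1,0,0.6,0.12,0.11,-0.12,0.4,-0.4,0,0.6,0.13,0.13,-0.13,0.5,-0.5,0,0.6,0.1,0.11,-0.11,0.4,-0.3,0,0.6,0.08,0.09,-0.09,0.3,-0.3,0,0.6,0.06,0.06,-0.06,0.3,-0.2,0]

```text
clock: 10.52
eef_pos: [0.4929, -0.2299, 0.2426]
ee_rot: [[-0.188, 0.982, 0.019], [0.982, 0.188, 0.012], [0.008, 0.021, -1.0]]
ft_force: [0.0, 0.1, -6.7]
finger_gap: 0.0129
gripper_force: 118.1
```

```bash
python3 - <<'E'
from cyc import *
cycle()
E
```

```text
pred [ 0.0188 -0.0681  0.0085] [ 0.0171 -0.0626 -0.004 ] meas [-0.0375 -0.0202] res [ 0.45  0.07  0.6  -0.06] {'scene': 818, 'side': 453}
est [-0.0361 -0.1674  0.0004] [-0.0193 -0.127  -0.0092] sd [0.0039 0.0166 0.0013]
t 10.6167 ee-cmd mm [0.2695 0.6519 0.0446] rot mrad [-0.4161 -0.4565  1.3275] F [ 0.5477  0.3128 -6.3702] tau [-0.1535  0.872  -0.0495]
plan 0 phi [-0.009  0.027  0.02   0.008] theta [-0.066 -0.038 -0.016 -0.007]
plan 1 phi [0.004 0.035 0.016 0.012] theta [-0.035 -0.013 -0.005 -0.002]
[0.6,0.18,0.19,-0.2,0.7,-0.7,0, 0.6,0.19,0.19,-0.19,0.7,-0.7,0, 0.6,0.19,0.19,-0.19,0.7,-0.7,0, 0.6,0.11,0.19,-0.19,0.6,-0.4,0, 0.6,-0.19,0.06,-0.06,0.3,0.7,0, 0.6,-0.08,-0.08,0.08,-0.3,0.2,0, 0.6,-0.04,-0.09,0.1,-0.4,0.2,0, 0.6,-0.03,-0.08,0.08,-0.3,0.1,0, 0.6,-0.02,-0.06,0.06,-0.2,0.1,0, 0.6,-0.01,-0.04,0.04,-0.1,0,0]
end pred [-0.0137  0.0419  0.0004] [-0.005   0.013  -0.0092]
```

```bash
cat > hist.py <<'E'
# played segments: (duration hold before, rows) ; measurements
import numpy as np
C1=[0.6,-0.47,-0.23,0.24,-0.9,1.7,0,0.6,-0.15,-0.19,0.2,-0.7,0.6,0,0.6,0.01,-0.22,0.23,-0.8,-0.1,0,0.6,0.16,-0.42,0.44,-1.5,-0.6,0,0.6,0.34,0.48,-0.47,1.7,-1.2,-0.1,0.6,0.08,0.15,-0.16,0.6,-0.4,0,0.6,0.02,0.08,-0.07,0.2,0,0,0.6,0.01,0.05,-0.05,0.2,-0.1,0,0.6,0.01,0.04,-0.05,0.2,0,0,0.6,0.01,0.04,-0.03,0.1,0,0]
C2=[0.6,0.36,0.4,-0.4,1.5,-1.3,0, 0.6,0.15,0.18,-0.18,0.6,-0.6,0, 0.6,0.01,0.03,-0.03,0.1,0,0, 0.6,-0.1,-0.09,0.08,-0.3,0.3,0, 0.6,-0.19,-0.18,0.19,-0.7,0.8,0, 0.6,-0.07,-0.05,0.06,-0.2,0.2,0, 0.6,-0.02,-0.03,0.02,0,0.1,0, 0.6,-0.01,-0.01,0.02,-0.1,0,0, 0.6,-0.01,0,0,0,0,0, 0.6,0,-0.01,0.01,0,0.1,0]
C3=[0.6,-0.21,-0.18,0.19,-0.7,0.7,0,0.6,-0.19,-0.19,0.2,-0.7,0.7,0,0.6,-0.18,-0.19,0.19,-0.7,0.7,0,0.6,-0.19,-0.19,0.2,-0.7,0.7,0,0.6,0.01,-0.07,0.08,-0.3,-0.1,0,0.6,0.12,0.11,-0.12,0.4,-0.4,0,0.6,0.13,0.13,-0.13,0.5,-0.5,0,0.6,0.1,0.11,-0.11,0.4,-0.3,0,0.6,0.08,0.09,-0.09,0.3,-0.3,0,0.6,0.06,0.06,-0.06,0.3,-0.2,0]
T=[7.2167];PH=[np.zeros(2)]
for t0,c in((7.2167,C1),(8.25,C2),(9.6833,C3)):
    T.append(t0);PH.append(PH[-1])
    for r in np.array(c).reshape(10,7): T.append(T[-1]+1/12);PH.append(PH[-1]+np.deg2rad([r[4],-r[5]]))
T.append(20.);PH.append(PH[-1]);T=np.array(T);PH=np.array(PH)
M=[(8.0750,-.0201,-.0347),(9.1083,.0488,.0966),(9.3083,.0725,.122),(9.5083,.0972,.1461),(10.5417,-.0375,-.0202)]
E
cat > sysid.py <<'E'
from ctl import *
from hist import *
p,R=load()
if 1:
    rows=np.array([0.6,0.18,0.19,-0.2,0.7,-0.7,0,0.6,0.19,0.19,-0.19,0.7,-0.7,0,0.6,0.19,0.19,-0.19,0.7,-0.7,0,0.6,0.11,0.19,-0.19,0.6,-0.4,0,0.6,-0.19,0.06,-0.06,0.3,0.7,0,0.6,-0.08,-0.08,0.08,-0.3,0.2,0,0.6,-0.04,-0.09,0.1,-0.4,0.2,0,0.6,-0.03,-0.08,0.08,-0.3,0.1,0,0.6,-0.02,-0.06,0.06,-0.2,0.1,0,0.6,-0.01,-0.04,0.04,-0.1,0,0]).reshape(10,7)
    for r in rows[::-1]: R=R@Ro.from_rotvec(-r[4:],degrees=True).as_matrix();p=p-R@r[1:4]/100
    store(p,R)
v=Ro.from_matrix(Ro.from_euler('z',-.188).as_matrix()@R@RREL.T).as_rotvec();print('phi now',v[1],-v[0],'hist',PH[-1])
cal=json.load(open('cal.json'));piv=np.array([.6528,-.1989,.090]);t=read_state()['clock']
ims={k:read_camera(k) for k in('scene','side')};z,r,_=quick(ims,piv,.188,[-.03,-.03],cal);print(t+.025,z,r);M.append((t+.025,*z))
json.dump(M,open('M.json','w'))
def run(i,mg,k,c,b,e,ml=0,t1=None):
    h=1/240;n=int((t1-T[0])/h)+2;ts=T[0]+np.arange(n)*h;ph=np.interp(ts+h/2,T,PH[:,i]);x=np.array([.14+b,0.]);o=np.zeros(n);W=np.zeros(n)
    t,w=x
    for j in range(n):
        o[j]=t;W[j]=w
        dp=(np.interp(ts[j]+h,T,PH[:,i])-np.interp(ts[j],T,PH[:,i]))/h
        w+=h*(mg*t-k*(t-ph[j]-b)-c*(w-dp))/I;t+=h*w
        rel=t-ph[j]-b
        if abs(rel)>.14:
            t=ph[j]+b+np.sign(rel)*.14
            if (w-dp)*rel>0: w=dp-e*(w-dp)
    return ts,o,W
t1=M[-1][0]
def f(v,full=False):
    mg,k,c,bx,by,e=v;r=[]
    for i,b in((0,bx),(1,by)):
        ts,o,W=run(i,mg,k,c,b,e,t1=t1);r.append((np.interp([m[0] for m in M],ts,o)-[m[1+i] for m in M])/.005)
    return np.r_[np.concatenate(r),(bx-.0088)/.004,(by+.0045)/.004,(mg-.575)/.03,(k-.5)/.03,(c-.07)/.01]
best=None
for g in([.57,.5,.07,.008,-.004,.0],[.57,.5,.05,.008,-.004,.5],[.6,.5,.07,.005,-.006,.3],[.57,.6,.05,.0,-.004,.0]):
    o=least_squares(f,g,diff_step=3e-3,x_scale=[.05,.05,.02,.005,.005,.3],bounds=([.4,.3,.01,-.05,-.05,0],[.8,.9,.15,.05,.05,.9]))
    print(o.cost*2,o.x);
    if best is None or o.cost<best.cost: best=o
print((f(best.x)).round(1))
E
python3 sysid.py
```

```text
phi now -0.0208864821687569 -0.008613504349625961 hist [-0.0209 -0.0087]
10.6417 [-0.0495 -0.0269] [ 0.5446  0.0739  0.7157 -0.1013]
6.536615341241536 [ 0.5752  0.5331  0.0583  0.0079 -0.0012  0.0102]
636.0714147488852 [ 0.5609  0.5218  0.0555  0.0092 -0.0034  0.4991]
12.598279078082408 [ 0.5525  0.5319  0.0619  0.0081 -0.0004  0.0858]
12.497172407621903 [ 0.5567  0.5354  0.0623  0.0081 -0.0004  0.0895]
[-0.7  0.6  0.1 -0.1 -0.  -0.8  0.9 -0.4 -0.1  0.3  0.8 -0.2 -0.2  0.8
  0.   1.1 -1.2]
```

```bash
sed -i 's/^ctl.MG=.572/ctl.MG=.575;ctl.K=.533;ctl.C=.0583/' cyc.py; sed -i "s/    t0=read_state()\['clock'\]/    store_bak();t0=read_state()['clock']/" cyc.py; sed -i "s/^def prop/def store_bak():\n    import shutil;shutil.copy('cmd.json','cmd_prev.json');shutil.copy('st.json','st_prev.json')\ndef prop/" cyc.py
python3 - <<'E'
from cyc import *
import re,hist
src=open('sysid.py').read();ns={'I':ctl.I,'np':np,'T':hist.T,'PH':hist.PH};exec(src[src.index('def run('):src.index('t1=M[-1]')],ns)
t=read_state()['clock'];X=[]
for i,b in((0,.0079),(1,-.0012)):
    ts,o,W=ns['run'](i,.575,.533,.0583,b,0,t1=t);X.append([float(np.interp(t,ts,o)),float(np.interp(t,ts,W)),b])
print(t,X)
json.dump(dict(X=X,P=[np.diag([1e-5,6e-4,4e-6]).tolist()]*2,ph=hist.PH[-1].tolist(),piv=[.6528,-.1989,.090],yaw=.188),open('st.json','w'))
cycle(meas=False)
E
```

```text
10.7167 [[-0.06520978367071026, -0.15941076111216224, 0.0079], [-0.03668821408004997, -0.11465488499603933, -0.0012]]
t 10.7167 ee-cmd mm [-0.0577  0.2583 -0.1992] rot mrad [-0.1188 -0.1718  0.6397] F [ 0.2808  0.4855 -6.3725] tau [-0.1632  0.932   0.0296]
plan 0 phi [-0.009  0.027  0.005 -0.004] theta [-0.076 -0.038 -0.016 -0.007]
plan 1 phi [0.003 0.023 0.004 0.002] theta [-0.036 -0.012 -0.005 -0.002]
[0.6,0.17,0.2,-0.2,0.7,-0.7,0, 0.6,0.19,0.19,-0.2,0.7,-0.7,0, 0.6,0.19,0.19,-0.19,0.7,-0.7,0, 0.6,-0.08,0.19,-0.19,0.7,0.3,0, 0.6,-0.19,-0.12,0.12,-0.5,0.7,0, 0.6,-0.08,-0.13,0.15,-0.5,0.3,0, 0.6,-0.03,-0.11,0.1,-0.3,0.1,0, 0.6,-0.01,-0.06,0.07,-0.3,0,0, 0.6,0,-0.04,0.04,-0.1,0.1,0, 0.6,-0.01,-0.03,0.03,-0.1,0,0]
end pred [-0.0134  0.0425  0.0079] [-0.0043  0.0127 -0.0012]
```

Call:
play_rows:
  commands: [0.6,0.17,0.2,-0.2,0.7,-0.7,0,0.6,0.19,0.19,-0.2,0.7,-0.7,0,0.6,0.19,0.19,-0.19,0.7,-0.7,0,0.6,-0.08,0.19,-0.19,0.7,0.3,0,0.6,-0.19,-0.12,0.12,-0.5,0.7,0,0.6,-0.08,-0.13,0.15,-0.5,0.3,0,0.6,-0.03,-0.11,0.1,-0.3,0.1,0,0.6,-0.01,-0.06,0.07,-0.3,0,0,0.6,0,-0.04,0.04,-0.1,0.1,0,0.6,-0.01,-0.03,0.03,-0.1,0,0]

```text
clock: 11.55
eef_pos: [0.4944, -0.2289, 0.2448]
ee_rot: [[-0.186, 0.983, 0.003], [0.983, 0.186, -0.001], [-0.001, 0.003, -1.0]]
ft_force: [0.1, 0.4, -6.3]
finger_gap: 0.0126
gripper_force: 117.9
```

```bash
python3 - <<'E'
from cyc import *
cycle()
E
```

```text
pred [-0.0134  0.0425  0.0079] [-0.0043  0.0127 -0.0012] meas [-0.0135  0.0184] res [-0.83 -0.18 -1.1  -0.01] {'scene': 801, 'side': 563}
est [-0.0135  0.0393  0.0078] [0.0173 0.0431 0.0007] sd [0.0039 0.0186 0.0014]
t 11.65 ee-cmd mm [-0.3917 -0.155  -0.3806] rot mrad [ 0.1772  0.1377 -0.339 ] F [-0.8992  0.4664 -6.0756] tau [-0.2052  0.8811  0.0533]
plan 0 phi [-0.004 -0.007 -0.008 -0.008] theta [-0.003 -0.001 -0.    -0.   ]
plan 1 phi [-0.009 -0.008 -0.001 -0.001] theta [0.012 0.003 0.001 0.001]
[0.6,-0.17,0,0,0,0.6,0, 0.6,-0.06,-0.01,0.01,-0.1,0.2,0, 0.6,0.01,-0.01,0.01,0,0,0, 0.6,0.06,-0.02,0.02,-0.1,-0.2,0, 0.6,0.09,-0.02,0.02,-0.1,-0.4,0, 0.6,0.02,0,0,0,0,0, 0.6,0,0,0,0,-0.1,0, 0.6,0,0,0,0,0.1,0, 0.6,0,0,0,0.1,0,0, 0.6,0,0,0,0,0,0]
end pred [0.     0.0007 0.0078] [ 0.0012 -0.0028  0.0007]
```

```bash
python3 - <<'E'
from ctl import *
L=np.load('last.npz');ims={k:L[k] for k in('scene','side')};piv=np.array([.6528,-.1989,.090])
e=proj('side',piv+HV*axis(-.0135,.0184,.188))[0];a=ims['side'].astype(int)
x0,y0=int(e[0])-18,int(e[1])-20
b=(a[:,:,0]-a[:,:,2]>35)&(a[:,:,1]-a[:,:,2]>12)
for r in range(y0,y0+42,1): print(''.join('#' if v else '.' for v in b[r,x0:x0+38]),a[r,x0+8:x0+34:5].tolist() if r%6==0 else '')
E
```

```text
...................................... 
...................................... 
...................................... 
...................................... 
...................................... 
...................................... [[125, 114, 92], [127, 116, 94], [126, 115, 93], [127, 116, 94], [128, 117, 93], [125, 114, 92]]
...................................... 
...............#########.............. 
.............##############........... 
............#####......#####.......... 
...........####..........###.......... 
#..........####..........###.......... [[126, 115, 92], [199, 140, 55], [35, 32, 30], [31, 29, 31], [117, 105, 90], [102, 96, 88]]
.#.........####.........####.......... 
...##......#######.....#####.......... 
.....##....#################.......... 
.......###.#################.......... 
..........##################.......... 
...........#################.......... [[45, 53, 114], [91, 64, 29], [97, 70, 33], [96, 69, 33], [103, 97, 89], [103, 96, 89]]
............################.......... 
...........#################.......... 
...........###############
[... 514 characters left out ...]
, 32], [121, 114, 109], [114, 106, 98]]
..............##############.......... 
..............##############.......... 
..............##############.......... 
..............##############.......... 
..............#############........... 
..............############............ [[44, 44, 47], [106, 23, 19], [100, 72, 33], [99, 71, 33], [128, 123, 116], [110, 102, 92]]
................#######............... 
...................................... 
...................................... 
...................................... 
...................................... 
...................................... [[44, 43, 46], [28, 29, 28], [26, 24, 23], [27, 23, 23], [125, 120, 114], [126, 119, 113]]
```

```bash
sed -i '/^def valve2/,$ s/b=(w&(a\[:,:,0\]-a\[:,:,2\]>35)/b=(w\&(a[:,:,0]-a[:,:,2]>35)\&(a[:,:,0]-a[:,:,2]>.4*a[:,:,0])/' ctl.py; cp cmd_prev.json cmd.json; cp st_prev.json st.json; python3 - <<'E'
from cyc import *
cal=json.load(open('cal.json'))
for i in(0,1):
    ims={k:cv2.imread(f'pics/c{i}{k}.png')[:,:,::-1] for k in('scene','side')};print(quick(ims,np.array([.6528,-.1989,.09]),.188,[.08,.12],cal))
L=np.load('last.npz');ims={k:L[k] for k in('scene','side')}
import cyc
it={k:ims[k] for k in ims}
real=cyc.read_camera; cyc.read_camera=lambda k:it[k]
_rs=cyc.read_state;n=[0]
def rs():
    s=dict(_rs());n[0]+=1
    if n[0]==1: s['clock']-=.1
    return s
cyc.read_state=rs
cycle()
E
```

```text
(array([0.0731, 0.1237]), array([-0.3398,  0.1791, -0.3449,  0.426 ]), {'scene': 717, 'side': 469})
(array([0.0964, 0.1495]), array([-0.1305,  0.0285, -0.1478,  0.0878]), {'scene': 716, 'side': 469})
pred [-0.0134  0.0425  0.0079] [-0.0043  0.0127 -0.0012] meas [-0.0206  0.0145] res [0.11 0.25 0.17 0.46] {'scene': 726, 'side': 462}
est [-0.0202  0.0295  0.0072] [0.0137 0.0377 0.0004] sd [0.0039 0.0186 0.0014]
t 11.65 ee-cmd mm [-0.3917 -0.155  -0.3806] rot mrad [ 0.1772  0.1377 -0.339 ] F [-0.8992  0.4664 -6.0756] tau [-0.2052  0.8811  0.0533]
plan 0 phi [-0.    -0.003 -0.007 -0.007] theta [-0.007 -0.001 -0.001 -0.   ]
plan 1 phi [-0.007 -0.007 -0.    -0.001] theta [0.01  0.002 0.001 0.   ]
[0.6,-0.14,0.06,-0.06,0.2,0.5,0, 0.6,-0.05,0.01,-0.01,0,0.2,0, 0.6,0.01,-0.02,0.02,-0.1,0,0, 0.6,0.04,-0.04,0.04,-0.1,-0.2,0, 0.6,0.08,-0.05,0.05,-0.2,-0.3,0, 0.6,0.02,-0.01,0.01,0,-0.1,0, 0.6,0,0,0,0,0,0, 0.6,0,0,0,0,0,0, 0.6,0,0,0,0,0,0, 0.6,0,0,0,0,0,0]
end pred [-0.0004  0.0017  0.0072] [ 0.001  -0.0023  0.0004]
```

Call:
play_rows:
  commands: [0.6,-0.14,0.06,-0.06,0.2,0.5,0,0.6,-0.05,0.01,-0.01,0,0.2,0,0.6,0.01,-0.02,0.02,-0.1,0,0,0.6,0.04,-0.04,0.04,-0.1,-0.2,0,0.6,0.08,-0.05,0.05,-0.2,-0.3,0,0.6,0.02,-0.01,0.01,0,-0.1,0,0.6,0,0,0,0,0,0,0.6,0,0,0,0,0,0,0.6,0,0,0,0,0,0,0.6,0,0,0,0,0,0]

```text
clock: 12.48
eef_pos: [0.4943, -0.2291, 0.2446]
ee_rot: [[-0.187, 0.982, 0.007], [0.982, 0.187, 0.001], [-0.0, 0.007, -1.0]]
ft_force: [0.1, 0.4, -6.5]
finger_gap: 0.0126
gripper_force: 118.0
```

```bash
python3 - <<'E'
from cyc import *
cycle()
E
```

```text
pred [-0.0004  0.0017  0.0072] [ 0.001  -0.0023  0.0004] meas [-0.0103  0.0271] res [0.23 0.19 0.32 0.29] {'scene': 730, 'side': 462}
est [-0.0099 -0.01    0.0066] [0.026  0.0281 0.0019] sd [0.0039 0.0175 0.0011]
t 12.5833 ee-cmd mm [-0.1707 -0.0146 -0.2548] rot mrad [ 0.0348 -0.0915  0.0499] F [-0.4499 -0.2069 -6.2806] tau [-0.1753  0.8573 -0.0198]
plan 0 phi [-0.003 -0.003 -0.007 -0.007] theta [-0.006 -0.001 -0.001 -0.   ]
plan 1 phi [-0.013 -0.011 -0.002 -0.002] theta [0.015 0.003 0.001 0.001]
[0.6,-0.19,0.07,-0.07,0.3,0.7,0, 0.6,-0.07,0.03,-0.03,0,0.3,0, 0.6,0.02,-0.01,0.01,0,-0.1,0, 0.6,0.07,-0.03,0.03,-0.1,-0.3,0, 0.6,0.12,-0.04,0.04,-0.1,-0.4,0, 0.6,0.02,-0.01,0.01,-0.1,-0.1,0, 0.6,0.01,0,0,0,0,0, 0.6,-0.01,0,0,0,0,0, 0.6,0,0,0,0,0,0, 0.6,0,0,0,0,0,0]
end pred [-0.0005  0.0013  0.0066] [ 0.0013 -0.0035  0.0019]
```

Call:
play_rows:
  commands: [0.6,-0.19,0.07,-0.07,0.3,0.7,0,0.6,-0.07,0.03,-0.03,0,0.3,0,0.6,0.02,-0.01,0.01,0,-0.1,0,0.6,0.07,-0.03,0.03,-0.1,-0.3,0,0.6,0.12,-0.04,0.04,-0.1,-0.4,0,0.6,0.02,-0.01,0.01,-0.1,-0.1,0,0.6,0.01,0,0,0,0,0,0.6,-0.01,0,0,0,0,0,0.6,0,0,0,0,0,0,0.6,0,0,0,0,0,0]

```text
clock: 13.42
eef_pos: [0.4945, -0.2293, 0.2447]
ee_rot: [[-0.187, 0.982, 0.007], [0.982, 0.187, 0.003], [0.002, 0.007, -1.0]]
ft_force: [-0.5, 0.5, -5.9]
finger_gap: 0.0125
gripper_force: 118.0
```

```bash
sed -i 's/2e-3,5e-7)/1e-3,3e-6)/' cyc.py; python3 - <<'E'
from cyc import *
S=json.load(open('st.json'))
for P in S['P']: P[2][2]+=4e-6;P[0][2]+=1e-5;P[2][0]+=1e-5;P[0][0]+=3e-5
json.dump(S,open('st.json','w'))
cycle()
E
```

```text
pred [-0.0005  0.0013  0.0066] [ 0.0013 -0.0035  0.0019] meas [-0.001   0.0263] res [ 0.24  0.03  0.32 -0.04] {'scene': 723, 'side': 462}
est [-0.001   0.0007  0.0066] [0.0251 0.0224 0.0037] sd [0.0039 0.017  0.002 ]
t 13.5167 ee-cmd mm [-0.1744 -0.0451 -0.2765] rot mrad [ 0.0308 -0.0728  0.0232] F [ 0.157   0.0926 -7.128 ] tau [-0.1841  0.8736 -0.0335]
plan 0 phi [-0.006 -0.006 -0.007 -0.007] theta [-0. -0. -0. -0.]
plan 1 phi [-0.014 -0.012 -0.004 -0.004] theta [0.014 0.003 0.001 0.001]
[0.6,-0.18,0.01,0,0,0.7,0, 0.6,-0.06,0,0,0,0.2,0, 0.6,0.01,0,0,0,0,0, 0.6,0.07,-0.01,0,0,-0.3,0, 0.6,0.11,0,0,0,-0.4,0, 0.6,0.03,0,0,0,-0.1,0, 0.6,0,0,0,0,0,0, 0.6,0,0,0,0,0,0, 0.6,-0.01,0,0,0,0,0, 0.6,0,0,0,0,0,0]
end pred [-0.      0.0001  0.0066] [ 0.0012 -0.0033  0.0037]
```

Call:
play_rows:
  commands: [0.6,-0.18,0.01,0,0,0.7,0,0.6,-0.06,0,0,0,0.2,0,0.6,0.01,0,0,0,0,0,0.6,0.07,-0.01,0,0,-0.3,0,0.6,0.11,0,0,0,-0.4,0,0.6,0.03,0,0,0,-0.1,0,0.6,0,0,0,0,0,0,0.6,0,0,0,0,0,0,0.6,-0.01,0,0,0,0,0,0.6,0,0,0,0,0,0]

```text
clock: 14.35
eef_pos: [0.4945, -0.2296, 0.2447]
ee_rot: [[-0.187, 0.982, 0.006], [0.982, 0.187, 0.005], [0.003, 0.007, -1.0]]
ft_force: [-0.6, 0.6, -6.4]
finger_gap: 0.0128
gripper_force: 118.0
```

```bash
python3 - <<'E'
from cyc import *
cycle()
E
```

```text
pred [-0.      0.0001  0.0066] [ 0.0012 -0.0033  0.0037] meas [0.0055 0.0056] res [0.3  0.21 0.43 0.31] {'scene': 726, 'side': 457}
est [0.0053 0.0077 0.0071] [0.0055 0.003  0.0041] sd [0.0039 0.0161 0.0017]
t 14.45 ee-cmd mm [-0.1923 -0.0491 -0.2729] rot mrad [ 0.0355 -0.0624 -0.041 ] F [ 0.6159 -0.1771 -6.6676] tau [-0.1604  0.9494  0.0418]
plan 0 phi [-0.009 -0.009 -0.007 -0.007] theta [0.003 0.001 0.    0.   ]
plan 1 phi [-0.006 -0.006 -0.004 -0.004] theta [0.003 0.001 0.    0.   ]
[0.6,-0.03,-0.04,0.05,-0.1,0.2,0, 0.6,-0.01,-0.02,0.01,-0.1,0,0, 0.6,0,0.01,0,0,0,0, 0.6,0.01,0.01,-0.02,0.1,-0.1,0, 0.6,0.03,0.03,-0.02,0.1,0,0, 0.6,0,0,-0.01,0,-0.1,0, 0.6,0,0,0,0,0,0, 0.6,0,0,0,0,0,0, 0.6,0,0,0,0,0,0, 0.6,0,0,0,0,0,0]
end pred [ 0.0003 -0.0008  0.0071] [ 0.0002 -0.0007  0.0041]
```

Call:
play_rows:
  commands: [0.6,-0.03,-0.04,0.05,-0.1,0.2,0,0.6,-0.01,-0.02,0.01,-0.1,0,0,0.6,0,0.01,0,0,0,0,0.6,0.01,0.01,-0.02,0.1,-0.1,0,0.6,0.03,0.03,-0.02,0.1,0,0,0.6,0,0,-0.01,0,-0.1,0,0.6,0,0,0,0,0,0,0.6,0,0,0,0,0,0,0.6,0,0,0,0,0,0,0.6,0,0,0,0,0,0]

```text
clock: 15.28
eef_pos: [0.4944, -0.2296, 0.2446]
ee_rot: [[-0.187, 0.982, 0.006], [0.982, 0.187, 0.005], [0.003, 0.007, -1.0]]
ft_force: [-0.4, 0.7, -6.6]
finger_gap: 0.0127
gripper_force: 118.0
```

```bash
python3 - <<'E'
from cyc import *
cycle()
E
```

```text
pred [ 0.0003 -0.0008  0.0071] [ 0.0002 -0.0007  0.0041] meas [ 0.0115 -0.0101] res [0.22 0.1  0.3  0.13] {'scene': 718, 'side': 457}
est [0.0111 0.0138 0.008 ] [-0.0097 -0.014   0.0032] sd [0.0039 0.0154 0.0016]
t 15.3833 ee-cmd mm [-0.2394 -0.0145 -0.3212] rot mrad [0.0836 0.0868 0.0188] F [ 0.9245  0.513  -6.4691] tau [-0.1766  0.9264 -0.0497]
plan 0 phi [-0.013 -0.012 -0.008 -0.008] theta [0.007 0.001 0.001 0.   ]
plan 1 phi [ 0.001  0.    -0.003 -0.003] theta [-0.006 -0.001 -0.001 -0.   ]
[0.6,0.08,-0.08,0.09,-0.3,-0.2,0, 0.6,0.03,-0.03,0.03,-0.1,-0.1,0, 0.6,-0.01,0,-0.01,0,0,0, 0.6,-0.03,0.04,-0.03,0.1,0.1,0, 0.6,-0.05,0.05,-0.05,0.2,0.2,0, 0.6,-0.01,0.01,-0.01,0,0,0, 0.6,0,0,0,0,0,0, 0.6,0,0,0,0,0,0, 0.6,0,0,0,0,0,0, 0.6,0.01,0,0,0,0,0]
end pred [ 0.0006 -0.0015  0.008 ] [-0.0005  0.0014  0.0032]
```

Call:
play_rows:
  commands: [0.6,0.08,-0.08,0.09,-0.3,-0.2,0,0.6,0.03,-0.03,0.03,-0.1,-0.1,0,0.6,-0.01,0,-0.01,0,0,0,0.6,-0.03,0.04,-0.03,0.1,0.1,0,0.6,-0.05,0.05,-0.05,0.2,0.2,0,0.6,-0.01,0.01,-0.01,0,0,0,0.6,0,0,0,0,0,0,0.6,0,0,0,0,0,0,0.6,0,0,0,0,0,0,0.6,0.01,0,0,0,0,0]

```text
clock: 16.22
eef_pos: [0.4942, -0.2295, 0.2444]
ee_rot: [[-0.187, 0.982, 0.008], [0.982, 0.187, 0.005], [0.003, 0.009, -1.0]]
ft_force: [-0.2, 1.3, -6.4]
finger_gap: 0.0124
gripper_force: 117.9
```

```bash
sed -i 's/pd=2,rd=1/pd=2,rd=2/' mv.py; python3 - <<'E'
from cyc import *
cycle()
E
```

```text
pred [ 0.0006 -0.0015  0.008 ] [-0.0005  0.0014  0.0032] meas [ 0.0056 -0.0189] res [0.35 0.08 0.47 0.02] {'scene': 713, 'side': 457}
est [0.0054 0.0051 0.0084] [-0.0182 -0.0224  0.0018] sd [0.0039 0.0154 0.0016]
t 16.3167 ee-cmd mm [-0.2313  0.0399 -0.311 ] rot mrad [0.093  0.0318 0.1163] F [ 0.1036 -0.1212 -6.7916] tau [-0.1715  0.903   0.0666]
plan 0 phi [-0.011 -0.01  -0.008 -0.008] theta [0.003 0.001 0.    0.   ]
plan 1 phi [ 0.006  0.005 -0.002 -0.002] theta [-0.011 -0.002 -0.001 -0.   ]
[0.6,0.14,-0.04,0.04,-0.11,-0.53,-0.02, 0.6,0.04,-0.02,0.01,-0.05,-0.18,0, 0.6,-0.01,0.01,0,0.01,0.05,0, 0.6,-0.05,0.01,-0.02,0.06,0.19,0, 0.6,-0.08,0.03,-0.02,0.09,0.31,0, 0.6,-0.02,0,0,0.01,0.06,0, 0.6,0,0,0,0.01,0.01,0, 0.6,0,0,0,-0.01,-0.01,0, 0.6,0,0,0,0,0,0, 0.6,0,0,0,0,0,0]
end pred [ 0.0003 -0.0007  0.0084] [-0.001   0.0025  0.0018]
```

Call:
play_rows:
  commands: [0.6,0.14,-0.04,0.04,-0.11,-0.53,-0.02,0.6,0.04,-0.02,0.01,-0.05,-0.18,0,0.6,-0.01,0.01,0,0.01,0.05,0,0.6,-0.05,0.01,-0.02,0.06,0.19,0,0.6,-0.08,0.03,-0.02,0.09,0.31,0,0.6,-0.02,0,0,0.01,0.06,0,0.6,0,0,0,0.01,0.01,0,0.6,0,0,0,-0.01,-0.01,0,0.6,0,0,0,0,0,0,0.6,0,0,0,0,0,0]

```text
clock: 17.15
eef_pos: [0.4941, -0.2293, 0.2443]
ee_rot: [[-0.187, 0.982, 0.008], [0.982, 0.187, 0.003], [0.002, 0.008, -1.0]]
ft_force: [-0.4, -0.5, -6.5]
finger_gap: 0.0127
gripper_force: 118.0
```

```bash
python3 - <<'E'
from cyc import *
a=np.array([.6528,-.1989,.09]);F=np.array([.584,.2235,.138])
p=a+(F-a)*.33;p[2]=.138
cycle(seg(p,.146,20),n=20)
E
```

```text
pred [ 0.0003 -0.0007  0.0084] [-0.001   0.0025  0.0018] meas [-0.0024 -0.0085] res [0.28 0.14 0.38 0.17] {'scene': 720, 'side': 452}
est [-0.0023 -0.0041  0.0082] [-0.0082 -0.0074  0.0012] sd [0.0039 0.0154 0.0016]
t 17.25 ee-cmd mm [-0.2272 -0.0253 -0.3051] rot mrad [ 0.0562  0.0601 -0.0149] F [ 0.3713 -0.5808 -6.877 ] tau [-0.1593  0.8586  0.0337]
plan 0 phi [-0.007 -0.007 -0.008 -0.008 -0.008 -0.008 -0.008] theta [-0.001 -0.    -0.    -0.    -0.    -0.    -0.     0.   ]
plan 1 phi [ 0.006  0.006  0.005  0.004  0.003 -0.002 -0.004] theta [-0.01  -0.043 -0.094 -0.129 -0.097 -0.056 -0.021 -0.012]
[0.6,0.14,0.02,-0.03,0.08,-0.44,0.01, 0.6,0.1,0.02,-0.05,0.04,0,0.01, 0.6,0.27,0,-0.09,0,0.02,0.05, 0.6,0.46,0.01,-0.14,-0.02,0.01,0.07, 0.6,0.68,0.01,-0.22,-0.04,-0.05,0.11, 0.6,0.87,0.02,-0.28,-0.01,0.04,0.15, 0.6,1.05,0.02,-0.35,0,0.06,0.17, 0.6,1.19,0.02,-0.4,-0.01,0.08,0.2, 0.6,1.28,0.02,-0.43,0,0.16,0.21, 0.6,1.44,0.01,-0.45,-0.01,-0.23,0.23]
[0.6,1.26,0.01,-0.45,0,0.41,0.22, 0.6,1.53,0.01,-0.42,0,-0.75,0.21, 0.6,1.1,0,-0.41,0,0.43,0.2, 0.6,1.04,0,-0.35,0,0.1,0.18, 0.6,0.85,-0.01,-0.29,0.01,0.09,0.14, 0.6,0.66,0,-0.22,0,0.07,0.11, 0.6,0.45,0,-0.15,0.01,0.06,0.08, 0.6,0.25,-0.01,-0.09,0,0.03,0.04, 0.6,0.11,0,-0.03,-0.01,0.01,0.02, 0.6,0.02,0,0,0,-0.01,0]
end pred [-0.0001 -0.0001  0.0082] [-0.0765  0.1045  0.0012]
```

```bash
cp cmd_prev.json cmd.json; cp st_prev.json st.json; cat >> ctl.py <<'E'
from scipy.optimize import lsq_linear
def mpc(x,b,ph0,acc,N,lim=.1,dlim=.012):
    acc=np.r_[acc,np.zeros(max(0,N-len(acc)))][:N]
    def roll(ph,x=x,b=b,p=ph0,acc=acc):
        X=np.array(x,float);o=[]
        for k in range(N): X=sim(X,b,p,ph[k],acc[k],DT,8,9.);p=ph[k];o.append(X)
        return np.array(o)
    z=np.zeros(N);f=roll(z);G=np.array([roll(e,[0,0],0,0.,z) for e in np.eye(N)])  # N,N,2
    w=np.where(np.arange(N)<4,.3,1);D=np.eye(N)-np.eye(N,k=-1)
    E=np.eye(N)[-6:]
    A=np.vstack([(G[:,:,0]*10*w).T,(G[:,:,1]*3*w).T,D*12,E*6])
    y=-np.r_[f[:,0]*10*w,f[:,1]*3*w,-12*ph0*(np.arange(N)==0),np.full(6,b*6)]
    q=lsq_linear(A,y,(-lim,lim)).x
    return q,roll(q)
E
cat > replay.py <<'E'
import cyc
from cyc import *
def replay(**k):
    L=np.load('last.npz');it={c:L[c] for c in('scene','side')};cyc.read_camera=lambda c:it[c]
    _rs=read_state;n=[0]
    def rs():
        s=dict(_rs());n[0]+=1
        if n[0]==1: s['clock']-=.1
        return s
    cyc.read_state=rs;cycle(**k)
E
python3 - <<'E'
from replay import *
a=np.array([.6528,-.1989,.09]);F=np.array([.584,.2235,.138])
p=a+(F-a)*.33;p[2]=.138
replay(path=seg(p,.146,20),n=20)
E
```

```text
pred [ 0.0003 -0.0007  0.0084] [-0.001   0.0025  0.0018] meas [-0.0024 -0.0085] res [0.28 0.14 0.38 0.17] {'scene': 720, 'side': 452}
est [-0.0023 -0.0041  0.0082] [-0.0082 -0.0074  0.0012] sd [0.0039 0.0154 0.0016]
t 17.25 ee-cmd mm [-0.2272 -0.0253 -0.3051] rot mrad [ 0.0562  0.0601 -0.0149] F [ 0.3713 -0.5808 -6.877 ] tau [-0.1593  0.8586  0.0337]
plan 0 phi [-0.007 -0.007 -0.008 -0.008 -0.008 -0.008 -0.008] theta [-0.002 -0.    -0.    -0.    -0.    -0.    -0.    -0.   ]
plan 1 phi [ 0.007  0.023  0.026  0.012 -0.01  -0.028 -0.026] theta [-0.003 -0.    -0.001 -0.001 -0.     0.     0.001 -0.   ]
[0.6,0.14,0.02,-0.03,0.08,-0.48,0.01, 0.6,0.22,0.02,-0.05,0.04,-0.38,0.01, 0.6,0.35,0,-0.09,0,-0.31,0.04, 0.6,0.52,0.01,-0.15,-0.02,-0.24,0.08, 0.6,0.71,0.01,-0.22,-0.03,-0.15,0.11, 0.6,0.9,0.02,-0.31,-0.01,-0.09,0.14, 0.6,1.05,0.02,-0.37,0,0.04,0.17, 0.6,1.16,0.02,-0.43,0,0.17,0.2, 0.6,1.23,0.02,-0.46,0,0.28,0.22, 0.6,1.27,0.02,-0.47,-0.01,0.36,0.23]
[0.6,1.26,0.01,-0.46,0,0.42,0.22, 0.6,1.21,0,-0.43,0,0.44,0.22, 0.6,1.1,0,-0.39,0,0.43,0.2, 0.6,0.96,0,-0.34,0,0.4,0.17, 0.6,0.79,0,-0.27,0,0.34,0.15, 0.6,0.62,-0.01,-0.21,0,0.24,0.11, 0.6,0.43,0,-0.13,0.01,0.13,0.07, 0.6,0.28,-0.01,-0.08,0,-0.03,0.05, 0.6,0.16,0,-0.03,-0.01,-0.19,0.01, 0.6,0.12,0,-0.01,0,-0.37,0.01]
end pred [ 0.     -0.0001  0.0082] [0.0014 0.0074 0.0012]
```

Call:
play_rows:
  commands: [0.6,0.14,0.02,-0.03,0.08,-0.48,0.01,0.6,0.22,0.02,-0.05,0.04,-0.38,0.01,0.6,0.35,0,-0.09,0,-0.31,0.04,0.6,0.52,0.01,-0.15,-0.02,-0.24,0.08,0.6,0.71,0.01,-0.22,-0.03,-0.15,0.11,0.6,0.9,0.02,-0.31,-0.01,-0.09,0.14,0.6,1.05,0.02,-0.37,0,0.04,0.17,0.6,1.16,0.02,-0.43,0,0.17,0.2,0.6,1.23,0.02,-0.46,0,0.28,0.22,0.6,1.27,0.02,-0.47,-0.01,0.36,0.23]

```text
clock: 18.08
eef_pos: [0.4817, -0.1526, 0.2691]
ee_rot: [[-0.166, 0.986, 0.01], [0.986, 0.167, -0.01], [-0.012, 0.008, -1.0]]
ft_force: [0.1, 0.5, -7.0]
finger_gap: 0.0126
gripper_force: 118.0
```

Call:
play_rows:
  commands: [0.6,1.26,0.01,-0.46,0,0.42,0.22,0.6,1.21,0,-0.43,0,0.44,0.22,0.6,1.1,0,-0.39,0,0.43,0.2,0.6,0.96,0,-0.34,0,0.4,0.17,0.6,0.79,0,-0.27,0,0.34,0.15,0.6,0.62,-0.01,-0.21,0,0.24,0.11,0.6,0.43,0,-0.13,0.01,0.13,0.07,0.6,0.28,-0.01,-0.08,0,-0.03,0.05,0.6,0.16,0,-0.03,-0.01,-0.19,0.01,0.6,0.12,0,-0.01,0,-0.37,0.01]

```text
clock: 18.92
eef_pos: [0.4708, -0.0862, 0.2924]
ee_rot: [[-0.145, 0.989, 0.005], [0.989, 0.145, 0.02], [0.019, 0.008, -1.0]]
ft_force: [-0.5, -0.3, -7.6]
finger_gap: 0.0128
gripper_force: 118.2
```

```bash
python3 - <<'E'
from cyc import *
cycle()
E
```

```text
pred [ 0.     -0.0001  0.0082] [0.0014 0.0074 0.0012] meas [-0.0075 -0.0006] res [0.33 0.34 0.43 0.54] {'scene': 713, 'side': 562}
est [-0.0074 -0.007   0.0079] [-0.0006 -0.0138  0.0011] sd [0.004  0.0171 0.0018]
t 19.0167 ee-cmd mm [-0.2494 -0.0787 -0.3937] rot mrad [-0.3437  0.1963 -0.0985] F [ 0.4242 -0.5135 -6.3417] tau [-0.2098  0.8712 -0.0147]
plan 0 phi [-0.005 -0.005 -0.008 -0.008] theta [-0.004 -0.001 -0.    -0.   ]
plan 1 phi [-0.006  0.003 -0.001 -0.001] theta [-0.007 -0.002 -0.001 -0.   ]
[0.6,0.21,0.05,-0.05,0.18,-0.78,-0.01, 0.6,0.11,0.02,-0.01,0.06,-0.41,0, 0.6,0.04,-0.01,0,-0.02,-0.15,0, 0.6,-0.01,-0.02,0.02,-0.08,0.04,0, 0.6,-0.04,-0.03,0.04,-0.12,0.16,0, 0.6,-0.02,-0.01,0,-0.02,0.05,0, 0.6,0,0,0,0,0.01,0, 0.6,0,0,0,0,0.01,0, 0.6,0,0,0,0,0,0, 0.6,0,0,0,0,0,0]
end pred [-0.0002  0.001   0.0079] [-0.0001  0.0025  0.0011]
```

```bash
cp cmd_prev.json cmd.json; cp st_prev.json st.json; python3 - <<'E'
from replay import *
a=np.array([.6528,-.1989,.09]);F=np.array([.584,.2235,.138])
p=a+(F-a)*.67;p[2]=.138
replay(path=seg(p,.104,20),n=20)
E
```

```text
pred [ 0.     -0.0001  0.0082] [0.0014 0.0074 0.0012] meas [-0.0075 -0.0006] res [0.33 0.34 0.43 0.54] {'scene': 713, 'side': 562}
est [-0.0074 -0.007   0.0079] [-0.0006 -0.0138  0.0011] sd [0.004  0.0171 0.0018]
t 19.0167 ee-cmd mm [-0.2494 -0.0787 -0.3937] rot mrad [-0.3437  0.1963 -0.0985] F [ 0.4242 -0.5135 -6.3417] tau [-0.2098  0.8712 -0.0147]
plan 0 phi [-0.005 -0.006 -0.009 -0.008 -0.007 -0.006 -0.006] theta [-0.004 -0.001 -0.    -0.    -0.    -0.    -0.     0.   ]
plan 1 phi [-0.001  0.025  0.028  0.013 -0.011 -0.028 -0.027] theta [-0.004 -0.001 -0.001 -0.001 -0.001  0.     0.001 -0.   ]
[0.6,0.3,0.05,-0.05,0.18,-1.04,0, 0.6,0.31,0.01,-0.01,0.05,-0.73,0.01, 0.6,0.41,-0.01,0.01,-0.02,-0.5,0.05, 0.6,0.56,-0.03,0.01,-0.09,-0.3,0.07, 0.6,0.73,-0.04,0.02,-0.12,-0.13,0.11, 0.6,0.92,-0.03,-0.02,-0.03,-0.06,0.15, 0.6,1.08,-0.02,-0.03,0,0.05,0.17, 0.6,1.2,-0.03,-0.03,0.01,0.19,0.2, 0.6,1.28,-0.03,-0.04,0.01,0.29,0.21, 0.6,1.32,-0.04,-0.03,0.02,0.37,0.23]
[0.6,1.3,-0.05,-0.02,0.01,0.43,0.23, 0.6,1.24,-0.05,-0.01,0.02,0.45,0.21, 0.6,1.13,-0.04,0,0.02,0.45,0.2, 0.6,0.98,-0.05,0,0.02,0.41,0.18, 0.6,0.81,-0.04,0.01,0.01,0.35,0.14, 0.6,0.63,-0.03,0.01,0.01,0.25,0.11, 0.6,0.44,-0.02,0.02,0.01,0.13,0.08, 0.6,0.28,-0.02,0,0,-0.02,0.04, 0.6,0.17,-0.01,0.01,-0.01,-0.21,0.02, 0.6,0.12,-0.01,0.01,-0.02,-0.37,0]
end pred [ 0.     -0.0003  0.0079] [0.0022 0.0081 0.0011]
```

Call:
play_rows:
  commands: [0.6,0.3,0.05,-0.05,0.18,-1.04,0,0.6,0.31,0.01,-0.01,0.05,-0.73,0.01,0.6,0.41,-0.01,0.01,-0.02,-0.5,0.05,0.6,0.56,-0.03,0.01,-0.09,-0.3,0.07,0.6,0.73,-0.04,0.02,-0.12,-0.13,0.11,0.6,0.92,-0.03,-0.02,-0.03,-0.06,0.15,0.6,1.08,-0.02,-0.03,0,0.05,0.17,0.6,1.2,-0.03,-0.03,0.01,0.19,0.2,0.6,1.28,-0.03,-0.04,0.01,0.29,0.21,0.6,1.32,-0.04,-0.03,0.02,0.37,0.23]

```text
clock: 19.85
eef_pos: [0.4576, -0.0045, 0.2924]
ee_rot: [[-0.125, 0.992, 0.01], [0.992, 0.125, -0.011], [-0.012, 0.008, -1.0]]
ft_force: [0.8, 0.2, -6.5]
finger_gap: 0.0127
gripper_force: 118.0
```

Call:
play_rows:
  commands: [0.6,1.3,-0.05,-0.02,0.01,0.43,0.23,0.6,1.24,-0.05,-0.01,0.02,0.45,0.21,0.6,1.13,-0.04,0,0.02,0.45,0.2,0.6,0.98,-0.05,0,0.02,0.41,0.18,0.6,0.81,-0.04,0.01,0.01,0.35,0.14,0.6,0.63,-0.03,0.01,0.01,0.25,0.11,0.6,0.44,-0.02,0.02,0.01,0.13,0.08,0.6,0.28,-0.02,0,0,-0.02,0.04,0.6,0.17,-0.01,0.01,-0.01,-0.21,0.02,0.6,0.12,-0.01,0.01,-0.02,-0.37,0]

```text
clock: 20.68
eef_pos: [0.4467, 0.0641, 0.2925]
ee_rot: [[-0.103, 0.995, 0.005], [0.994, 0.103, 0.02], [0.02, 0.007, -1.0]]
ft_force: [-0.5, 0.7, -6.6]
finger_gap: 0.0123
gripper_force: 118.0
```

```bash
python3 - <<'E'
from cyc import *
cycle(seg([.584,.2235,.138],.063,20),n=20)
E
```

```text
pred [ 0.     -0.0003  0.0079] [0.0022 0.0081 0.0011] meas [-0.0154  0.0213] res [0.16 0.62 0.24 0.81] {'scene': 652, 'side': 665}
est [-0.0153 -0.014   0.0073] [0.0212 0.0067 0.0019] sd [0.004  0.0171 0.0018]
t 20.7833 ee-cmd mm [-0.1835 -0.1056 -0.2736] rot mrad [-0.4397 -0.1062 -0.1607] F [-0.8291 -0.2981 -6.4612] tau [-0.1478  0.8507  0.0106]
plan 0 phi [-0.001 -0.004 -0.009 -0.008 -0.006 -0.005 -0.005] theta [-0.009 -0.002 -0.001 -0.    -0.    -0.    -0.    -0.   ]
plan 1 phi [-0.012  0.016  0.026  0.011 -0.011 -0.028 -0.027] theta [ 0.008  0.001  0.    -0.    -0.     0.     0.001 -0.   ]
[0.6,0.14,0.1,-0.1,0.35,-0.48,0, 0.6,0.26,0.02,-0.02,0.09,-0.54,0.02, 0.6,0.42,-0.04,0.02,-0.07,-0.55,0.04, 0.6,0.6,-0.07,0.05,-0.18,-0.52,0.08, 0.6,0.8,-0.11,0.06,-0.26,-0.47,0.11, 0.6,0.92,-0.07,-0.01,-0.06,-0.14,0.14, 0.6,1.05,-0.06,-0.03,0.01,0.05,0.17, 0.6,1.16,-0.07,-0.03,0.01,0.19,0.19, 0.6,1.24,-0.09,-0.04,0.03,0.29,0.21, 0.6,1.27,-0.09,-0.03,0.03,0.36,0.22]
[0.6,1.26,-0.09,-0.02,0.03,0.42,0.22, 0.6,1.2,-0.09,-0.02,0.03,0.43,0.21, 0.6,1.1,-0.09,-0.01,0.04,0.44,0.2, 0.6,0.95,-0.08,0.01,0.03,0.39,0.17, 0.6,0.78,-0.07,0,0.03,0.34,0.14, 0.6,0.61,-0.06,0.01,0.02,0.24,0.11, 0.6,0.43,-0.04,0.01,0.01,0.13,0.07, 0.6,0.27,-0.02,0.01,0,-0.03,0.05, 0.6,0.16,-0.02,0.01,-0.02,-0.19,0.01, 0.6,0.12,-0.01,0.01,-0.03,-0.37,0]
end pred [ 0.0001 -0.0005  0.0073] [0.0018 0.0075 0.0019]
```

Call:
play_rows:
  commands: [0.6,0.14,0.1,-0.1,0.35,-0.48,0,0.6,0.26,0.02,-0.02,0.09,-0.54,0.02,0.6,0.42,-0.04,0.02,-0.07,-0.55,0.04,0.6,0.6,-0.07,0.05,-0.18,-0.52,0.08,0.6,0.8,-0.11,0.06,-0.26,-0.47,0.11,0.6,0.92,-0.07,-0.01,-0.06,-0.14,0.14,0.6,1.05,-0.06,-0.03,0.01,0.05,0.17,0.6,1.16,-0.07,-0.03,0.01,0.19,0.19,0.6,1.24,-0.09,-0.04,0.03,0.29,0.21,0.6,1.27,-0.09,-0.03,0.03,0.36,0.22]

```text
clock: 21.62
eef_pos: [0.434, 0.143, 0.2924]
ee_rot: [[-0.083, 0.996, 0.009], [0.996, 0.083, -0.011], [-0.011, 0.008, -1.0]]
ft_force: [-0.2, 0.0, -6.7]
finger_gap: 0.0124
gripper_force: 118.0
```

Call:
play_rows:
  commands: [0.6,1.26,-0.09,-0.02,0.03,0.42,0.22,0.6,1.2,-0.09,-0.02,0.03,0.43,0.21,0.6,1.1,-0.09,-0.01,0.04,0.44,0.2,0.6,0.95,-0.08,0.01,0.03,0.39,0.17,0.6,0.78,-0.07,0,0.03,0.34,0.14,0.6,0.61,-0.06,0.01,0.02,0.24,0.11,0.6,0.43,-0.04,0.01,0.01,0.13,0.07,0.6,0.27,-0.02,0.01,0,-0.03,0.05,0.6,0.16,-0.02,0.01,-0.02,-0.19,0.01,0.6,0.12,-0.01,0.01,-0.03,-0.37,0]

```text
clock: 22.45
eef_pos: [0.4235, 0.2101, 0.2927]
ee_rot: [[-0.062, 0.998, 0.004], [0.998, 0.062, 0.02], [0.02, 0.005, -1.0]]
ft_force: [0.8, -0.0, -6.2]
finger_gap: 0.0127
gripper_force: 118.0
```

```bash
python3 - <<'E'
from cyc import *
cycle()
E
```

```text
pred [ 0.0001 -0.0005  0.0073] [0.0018 0.0075 0.0019] meas [-0.0097  0.0294] res [-0.12  0.88 -0.02  0.88] {'scene': 600, 'side': 766}
est [-0.0097 -0.008   0.0069] [0.0293 0.0148 0.003 ] sd [0.004  0.0171 0.0018]
t 22.55 ee-cmd mm [-0.1655 -0.1309 -0.2966] rot mrad [-0.484  -0.0733 -0.2357] F [-0.1438 -0.0335 -6.3339] tau [-0.1169  0.9406 -0.0048]
plan 0 phi [-0.002 -0.004 -0.007 -0.007] theta [-0.005 -0.001 -0.    -0.   ]
plan 1 phi [-0.021 -0.009 -0.003 -0.003] theta [0.011 0.002 0.001 0.   ]
[0.6,-0.01,0.05,-0.05,0.18,0.02,0, 0.6,0.04,0.01,-0.02,0.04,-0.15,0.01, 0.6,0.06,-0.01,0.02,-0.04,-0.23,-0.01, 0.6,0.08,-0.03,0.02,-0.1,-0.28,0, 0.6,0.09,-0.03,0.04,-0.14,-0.32,0, 0.6,0.01,-0.01,0.01,-0.03,-0.06,0, 0.6,0,0,0,0,0.01,0, 0.6,0,0,0,0.01,0.02,0, 0.6,-0.01,0,0,0,0,0, 0.6,0,0,0,0,0.01,0]
end pred [-0.0003  0.0011  0.0069] [ 0.0008 -0.0017  0.003 ]
```

Call:
play_rows:
  commands: [0.6,-0.01,0.05,-0.05,0.18,0.02,0,0.6,0.04,0.01,-0.02,0.04,-0.15,0.01,0.6,0.06,-0.01,0.02,-0.04,-0.23,-0.01,0.6,0.08,-0.03,0.02,-0.1,-0.28,0,0.6,0.09,-0.03,0.04,-0.14,-0.32,0,0.6,0.01,-0.01,0.01,-0.03,-0.06,0,0.6,0,0,0,0,0.01,0,0.6,0,0,0,0.01,0.02,0,0.6,-0.01,0,0,0,0,0,0.6,0,0,0,0,0.01,0]

```text
clock: 23.38
eef_pos: [0.4231, 0.2128, 0.2926]
ee_rot: [[-0.063, 0.998, 0.007], [0.998, 0.063, 0.004], [0.003, 0.007, -1.0]]
ft_force: [0.6, 0.1, -6.8]
finger_gap: 0.0127
gripper_force: 118.1
```

```bash
python3 - <<'E'
from cyc import *
cycle()
for c in('scene','side'):
    L=np.load('last.npz')[c];cv2.imwrite(f'pics/f{c}.png',L[:,:,::-1])
S=json.load(open('st_prev.json'));piv=np.array(S['piv']);out=[]
for c in('scene','side'):
    im=cv2.imread(f'pics/f{c}.png');e=proj(c,piv+.1*np.array([0,0,1]))[0].astype(int);x,y=e-[65,75]
    im=cv2.resize(im[y:y+150,x:x+130],(390,450),interpolation=cv2.INTER_CUBIC);out.append(im)
    q=(proj(c,piv+np.outer([.02,.27],[0,0,1]))-[x,y])*3
    cv2.line(im,tuple(q[0].astype(int).tolist()),tuple(q[1].astype(int).tolist()),(0,0,255),1)
cv2.imwrite('pics/f.png',np.hstack(out))
E
```

```text
pred [-0.0003  0.0011  0.0069] [ 0.0008 -0.0017  0.003 ] meas [0.0015 0.0136] res [0.01 0.76 0.08 0.82] {'scene': 600, 'side': 746}
est [0.0014 0.0033 0.007 ] [0.0132 0.0155 0.0041] sd [0.0039 0.0155 0.0016]
t 23.4833 ee-cmd mm [-0.1913 -0.0824 -0.2642] rot mrad [ 0.0652 -0.0311 -0.1676] F [-0.8144 -0.3868 -6.5583] tau [-0.0322  0.8617 -0.0313]
plan 0 phi [-0.008 -0.008 -0.007 -0.007] theta [0.001 0.    0.    0.   ]
plan 1 phi [-0.01  -0.009 -0.004 -0.004] theta [0.008 0.002 0.001 0.   ]
[0.6,-0.1,-0.01,0.01,-0.05,0.38,0, 0.6,-0.04,-0.01,0.01,-0.02,0.13,0, 0.6,0.01,0,0,0,-0.04,0, 0.6,0.04,0.01,-0.01,0.02,-0.14,0, 0.6,0.06,0,0,0.03,-0.22,0, 0.6,0.02,0.01,-0.01,0.01,-0.05,0, 0.6,0,0,0,0,-0.01,0, 0.6,0,0,0,0,0.01,0, 0.6,0,0,0,0,0,0, 0.6,0,0,0,0,0,0]
end pred [ 0.     -0.0003  0.007 ] [ 0.0004 -0.0019  0.0041]
```

View pics/f.png

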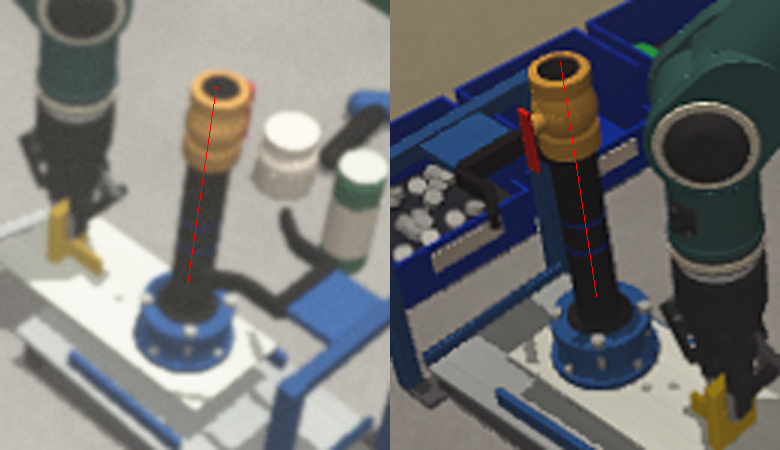

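```bash
cp cmd_prev.json cmd.json; cp st_prev.json st.json; python3 - <<'E'
from replay import *
replay(path=seg([.6535,.2279,.138],.063,20),n=20)
E
```

```text
pred [-0.0003  0.0011  0.0069] [ 0.0008 -0.0017  0.003 ] meas [0.0015 0.0136] res [0.01 0.76 0.08 0.82] {'scene': 600, 'side': 746}
est [0.0014 0.0033 0.007 ] [0.0132 0.0155 0.0041] sd [0.0039 0.0155 0.0016]
t 23.4833 ee-cmd mm [-0.1913 -0.0824 -0.2642] rot mrad [ 0.0652 -0.0311 -0.1676] F [-0.8144 -0.3868 -6.5583] tau [-0.0322  0.8617 -0.0313]
plan 0 phi [-0.006  0.003  0.007 -0.001 -0.012 -0.02  -0.019] theta [ 0.002  0.001 -0.    -0.    -0.     0.     0.    -0.   ]
plan 1 phi [-0.01  -0.009 -0.004 -0.004 -0.004 -0.004 -0.004] theta [0.008 0.002 0.001 0.    0.    0.    0.    0.   ]
[0.6,-0.1,0.03,-0.02,0.07,0.38,0, 0.6,-0.04,0.09,-0.04,0.14,0.13,0, 0.6,0.01,0.17,-0.04,0.17,-0.04,0.01, 0.6,0.04,0.27,-0.05,0.18,-0.14,0, 0.6,0.07,0.36,-0.05,0.16,-0.22,0, 0.6,0.01,0.43,-0.02,0.07,-0.05,0, 0.6,0,0.5,0,-0.02,-0.01,0, 0.6,0,0.55,0.02,-0.09,0.01,0, 0.6,0,0.58,0.04,-0.14,0,0, 0.6,0,0.6,0.05,-0.18,0,0]
[0.6,0,0.59,0.05,-0.2,0,0, 0.6,0,0.57,0.07,-0.22,0,0, 0.6,0,0.51,0.06,-0.22,0,0, 0.6,0,0.45,0.06,-0.19,0,0, 0.6,0,0.37,0.05,-0.17,0,0, 0.6,0,0.28,0.04,-0.12,0,-0.01, 0.6,0,0.2,0.03,-0.06,0,0, 0.6,0,0.13,0,0.01,0,0, 0.6,0,0.08,-0.03,0.1,0,0, 0.6,0,0.06,-0.05,0.18,0,0.01]
end pred [0.0006 0.0035 0.007 ] [-0.0003 -0.0003  0.0041]
```

Call:
play_rows:
  commands: [0.6,-0.1,0.03,-0.02,0.07,0.38,0,0.6,-0.04,0.09,-0.04,0.14,0.13,0,0.6,0.01,0.17,-0.04,0.17,-0.04,0.01,0.6,0.04,0.27,-0.05,0.18,-0.14,0,0.6,0.07,0.36,-0.05,0.16,-0.22,0,0.6,0.01,0.43,-0.02,0.07,-0.05,0,0.6,0,0.5,0,-0.02,-0.01,0,0.6,0,0.55,0.02,-0.09,0.01,0,0.6,0,0.58,0.04,-0.14,0,0,0.6,0,0.6,0.05,-0.18,0,0]

```text
clock: 24.32
eef_pos: [0.4595, 0.215, 0.2935]
ee_rot: [[-0.063, 0.998, 0.001], [0.998, 0.063, 0.004], [0.004, 0.001, -1.0]]
ft_force: [0.8, -0.5, -7.0]
finger_gap: 0.0128
gripper_force: 118.1
```

Call:
play_rows:
  commands: [0.6,0,0.59,0.05,-0.2,0,0,0.6,0,0.57,0.07,-0.22,0,0,0.6,0,0.51,0.06,-0.22,0,0,0.6,0,0.45,0.06,-0.19,0,0,0.6,0,0.37,0.05,-0.17,0,0,0.6,0,0.28,0.04,-0.12,0,-0.01,0.6,0,0.2,0.03,-0.06,0,0,0.6,0,0.13,0,0.01,0,0,0.6,0,0.08,-0.03,0.1,0,0,0.6,0,0.06,-0.05,0.18,0,0.01]

```text
clock: 25.15
eef_pos: [0.4911, 0.217, 0.2911]
ee_rot: [[-0.063, 0.998, 0.015], [0.998, 0.063, 0.005], [0.004, 0.016, -1.0]]
ft_force: [0.4, 0.2, -6.6]
finger_gap: 0.013
gripper_force: 118.0
```

```bash
python3 - <<'E'
from cyc import *
cycle()
E
```

```text
pred [0.0006 0.0035 0.007 ] [-0.0003 -0.0003  0.0041] meas [ 0.014  -0.0286] res [-0.11  0.56 -0.07  0.72] {'scene': 615, 'side': 724}
est [0.0139 0.0069 0.0076] [-0.0284 -0.0275  0.0029] sd [0.004  0.0171 0.0018]
t 25.25 ee-cmd mm [-0.1778  0.0021 -0.1518] rot mrad [ 0.1205  0.0392 -0.0672] F [ 0.6777 -0.2508 -7.0321] tau [-0.0698  0.882  -0.0251]
plan 0 phi [-0.016 -0.01  -0.007 -0.008] theta [0.005 0.001 0.    0.   ]
plan 1 phi [ 0.009  0.007 -0.003 -0.003] theta [-0.017 -0.004 -0.002 -0.001]
[0.6,0.2,0,0,0,-0.76,-0.01, 0.6,0.07,0.02,-0.02,0.08,-0.25,0, 0.6,-0.02,0.03,-0.03,0.11,0.08,0, 0.6,-0.08,0.04,-0.04,0.14,0.3,0, 0.6,-0.13,0.04,-0.04,0.15,0.46,0, 0.6,-0.02,0.01,-0.01,0.02,0.1,0, 0.6,-0.01,0,0,0,0.01,0, 0.6,0.01,-0.01,0,-0.01,-0.01,0, 0.6,0,0,0,0,-0.01,0, 0.6,0,0,0.01,-0.01,0,0]
end pred [ 0.0004 -0.0007  0.0076] [-0.0008  0.0039  0.0029]
```

Call:
play_rows:
  commands: [0.6,0.2,0,0,0,-0.76,-0.01,0.6,0.07,0.02,-0.02,0.08,-0.25,0,0.6,-0.02,0.03,-0.03,0.11,0.08,0,0.6,-0.08,0.04,-0.04,0.14,0.3,0,0.6,-0.13,0.04,-0.04,0.15,0.46,0,0.6,-0.02,0.01,-0.01,0.02,0.1,0,0.6,-0.01,0,0,0,0.01,0,0.6,0.01,-0.01,0,-0.01,-0.01,0,0.6,0,0,0,0,-0.01,0,0.6,0,0,0.01,-0.01,0,0]

```text
clock: 26.08
eef_pos: [0.4924, 0.2173, 0.2925]
ee_rot: [[-0.063, 0.998, 0.007], [0.998, 0.063, 0.003], [0.003, 0.008, -1.0]]
ft_force: [-0.9, 0.2, -7.1]
finger_gap: 0.013
gripper_force: 118.0
```

```bash
python3 - <<'E'
from cyc import *
cycle()
E
```

```text
pred [ 0.0004 -0.0007  0.0076] [-0.0008  0.0039  0.0029] meas [ 0.0097 -0.0195] res [-0.13  0.6  -0.08  0.75] {'scene': 628, 'side': 733}
est [0.0094 0.0117 0.0084] [-0.0189 -0.0211  0.0014] sd [0.0039 0.0155 0.0016]
t 26.1833 ee-cmd mm [-0.2597  0.0222 -0.2902] rot mrad [0.0437 0.0247 0.0951] F [ 0.1745  0.2879 -7.5297] tau [-0.1116  0.8933  0.031 ]
plan 0 phi [-0.012 -0.012 -0.008 -0.008] theta [0.006 0.001 0.001 0.   ]
plan 1 phi [ 0.007  0.005 -0.001 -0.001] theta [-0.012 -0.003 -0.001 -0.   ]
[0.6,0.14,-0.07,0.07,-0.27,-0.54,0, 0.6,0.05,-0.03,0.03,-0.09,-0.18,0, 0.6,-0.01,0.01,-0.01,0.02,0.05,0, 0.6,-0.06,0.03,-0.03,0.1,0.21,0, 0.6,-0.08,0.04,-0.04,0.16,0.31,0, 0.6,-0.02,0.01,-0.01,0.04,0.07,0, 0.6,0,0,0,0,0.01,0, 0.6,0,0,0,0,-0.01,0, 0.6,0,0,0,0,-0.01,0, 0.6,0,0,0,0,0,0]
end pred [ 0.0003 -0.0014  0.0084] [-0.0005  0.0027  0.0014]
```

Call:
play_rows:
  commands: [0.6,0.14,-0.07,0.07,-0.27,-0.54,0,0.6,0.05,-0.03,0.03,-0.09,-0.18,0,0.6,-0.01,0.01,-0.01,0.02,0.05,0,0.6,-0.06,0.03,-0.03,0.1,0.21,0,0.6,-0.08,0.04,-0.04,0.16,0.31,0,0.6,-0.02,0.01,-0.01,0.04,0.07,0,0.6,0,0,0,0,0.01,0,0.6,0,0,0,0,-0.01,0,0.6,0,0,0,0,-0.01,0,0.6,0,0,0,0,0,0]

```text
clock: 27.02
eef_pos: [0.4923, 0.2175, 0.2924]
ee_rot: [[-0.063, 0.998, 0.008], [0.998, 0.063, 0.002], [0.001, 0.008, -1.0]]
ft_force: [-0.3, 0.3, -6.8]
finger_gap: 0.0127
gripper_force: 118.0
```

```bash
python3 - <<'E'
from cyc import *
cycle()
E
```

```text
pred [ 0.0003 -0.0014  0.0084] [-0.0005  0.0027  0.0014] meas [-0.0059  0.0009] res [-0.14  0.68 -0.08  0.79] {'scene': 628, 'side': 727}
est [-0.0057 -0.0093  0.0079] [0.0009 0.0043 0.0015] sd [0.0039 0.0154 0.0016]
t 27.1167 ee-cmd mm [-0.2377 -0.0317 -0.2855] rot mrad [0.0008 0.0454 0.0036] F [ 0.3653 -0.4153 -7.1723] tau [-0.1037  0.9319  0.0265]
plan 0 phi [-0.005 -0.006 -0.008 -0.008] theta [-0.004 -0.001 -0.    -0.   ]
plan 1 phi [-0.002 -0.002 -0.001 -0.001] theta [0.001 0.    0.    0.   ]
[0.6,-0.01,0.05,-0.05,0.18,0.05,0, 0.6,0,0.02,-0.02,0.06,0.01,0, 0.6,0,-0.01,0.01,-0.02,0,0, 0.6,0,-0.02,0.02,-0.06,-0.01,0, 0.6,0.01,-0.02,0.02,-0.11,-0.03,0, 0.6,0,-0.01,0.01,-0.02,0,0, 0.6,0,0,0,0,0,0, 0.6,0,0,0,0,0,0, 0.6,0,0,0,0,0,0, 0.6,0,0,0,0,0,0]
end pred [-0.0002  0.0009  0.0079] [ 0.     -0.0002  0.0015]
```

Call:
play_rows:
  commands: [0.6,-0.01,0.05,-0.05,0.18,0.05,0,0.6,0,0.02,-0.02,0.06,0.01,0,0.6,0,-0.01,0.01,-0.02,0,0,0.6,0,-0.02,0.02,-0.06,-0.01,0,0.6,0.01,-0.02,0.02,-0.11,-0.03,0,0.6,0,-0.01,0.01,-0.02,0,0,0.6,0,0,0,0,0,0,0.6,0,0,0,0,0,0,0.6,0,0,0,0,0,0,0.6,0,0,0,0,0,0]

```text
clock: 27.95
eef_pos: [0.4924, 0.2175, 0.2925]
ee_rot: [[-0.063, 0.998, 0.008], [0.998, 0.063, 0.002], [0.002, 0.008, -1.0]]
ft_force: [-1.2, 0.0, -6.2]
finger_gap: 0.0125
gripper_force: 118.1
```

```bash
python3 - <<'E'
from cyc import *
cycle()
E
```

```text
pred [-0.0002  0.0009  0.0079] [ 0.     -0.0002  0.0015] meas [-0.0057  0.0098] res [-0.19  0.76 -0.12  0.86] {'scene': 624, 'side': 729}
est [-0.0055 -0.0063  0.0074] [0.0094 0.0124 0.0022] sd [0.0039 0.0154 0.0016]
t 28.05 ee-cmd mm [-0.1966 -0.0087 -0.2687] rot mrad [ 0.0565 -0.0089 -0.0067] F [-0.5834 -1.0948 -6.3908] tau [-0.037   0.9014 -0.0708]
plan 0 phi [-0.005 -0.005 -0.007 -0.007] theta [-0.003 -0.001 -0.    -0.   ]
plan 1 phi [-0.006 -0.006 -0.002 -0.002] theta [0.006 0.001 0.001 0.   ]
[0.6,-0.08,0.04,-0.04,0.16,0.28,0, 0.6,-0.02,0.02,-0.02,0.05,0.09,0, 0.6,0,-0.01,0.01,-0.01,-0.02,0, 0.6,0.03,-0.01,0.01,-0.06,-0.11,0, 0.6,0.05,-0.03,0.03,-0.09,-0.16,0, 0.6,0.01,0,0,-0.02,-0.04,0, 0.6,0,0,0,-0.01,0,0, 0.6,0,0,0,0.01,0,0, 0.6,-0.01,0,0,0,0.01,0, 0.6,0,0,0,0,0,0]
end pred [-0.0002  0.0008  0.0074] [ 0.0003 -0.0014  0.0022]
```

Call:
play_rows:
  commands: [0.6,-0.08,0.04,-0.04,0.16,0.28,0,0.6,-0.02,0.02,-0.02,0.05,0.09,0,0.6,0,-0.01,0.01,-0.01,-0.02,0,0.6,0.03,-0.01,0.01,-0.06,-0.11,0,0.6,0.05,-0.03,0.03,-0.09,-0.16,0,0.6,0.01,0,0,-0.02,-0.04,0,0.6,0,0,0,-0.01,0,0,0.6,0,0,0,0.01,0,0,0.6,-0.01,0,0,0,0.01,0,0.6,0,0,0,0,0,0]

```text
clock: 28.88
eef_pos: [0.4925, 0.2173, 0.2926]
ee_rot: [[-0.063, 0.998, 0.007], [0.998, 0.063, 0.003], [0.002, 0.007, -1.0]]
ft_force: [-0.6, 0.4, -7.6]
finger_gap: 0.0128
gripper_force: 118.0
```

```bash
python3 - <<'E'
from cyc import *
cycle()
E
```

```text
pred [-0.0002  0.0008  0.0074] [ 0.0003 -0.0014  0.0022] meas [-0.0014  0.0089] res [-0.12  0.68 -0.05  0.78] {'scene': 623, 'side': 735}
est [-0.0013 -0.0009  0.0073] [0.0085 0.0098 0.0029] sd [0.0039 0.0154 0.0016]
t 28.9833 ee-cmd mm [-0.2028 -0.048  -0.2683] rot mrad [ 0.0284  0.0103 -0.0801] F [ 0.1905 -1.2048 -6.476 ] tau [-0.0673  0.9295  0.001 ]
plan 0 phi [-0.007 -0.007 -0.007 -0.007] theta [-0.001 -0.    -0.    -0.   ]
plan 1 phi [-0.007 -0.006 -0.003 -0.003] theta [0.005 0.001 0.    0.   ]
[0.6,-0.06,0.01,-0.01,0.03,0.24,0, 0.6,-0.02,0,0,0.01,0.08,0, 0.6,0,0,0,0,-0.02,0, 0.6,0.03,-0.01,0.01,-0.01,-0.09,0, 0.6,0.04,0,0,-0.03,-0.15,0, 0.6,0.01,0,0,0,-0.03,0, 0.6,0,0,0,0,0,0, 0.6,-0.01,0,0,0,0,0, 0.6,0,0,0,0,0.01,0, 0.6,0,0,0,0,0,0]
end pred [-0.      0.0002  0.0073] [ 0.0002 -0.0012  0.0029]
```

Call:
play_rows:
  commands: [0.6,-0.06,0.01,-0.01,0.03,0.24,0,0.6,-0.02,0,0,0.01,0.08,0,0.6,0,0,0,0,-0.02,0,0.6,0.03,-0.01,0.01,-0.01,-0.09,0,0.6,0.04,0,0,-0.03,-0.15,0,0.6,0.01,0,0,0,-0.03,0,0.6,0,0,0,0,0,0,0.6,-0.01,0,0,0,0,0,0.6,0,0,0,0,0.01,0,0.6,0,0,0,0,0,0]

```text
clock: 29.82
eef_pos: [0.4925, 0.2172, 0.2926]
ee_rot: [[-0.063, 0.998, 0.007], [0.998, 0.063, 0.004], [0.003, 0.007, -1.0]]
ft_force: [-0.0, -0.0, -6.6]
finger_gap: 0.0124
gripper_force: 118.0
```

```bash
python3 - <<'E'
from cyc import *
cycle()
E
```

```text
pred [-0.      0.0002  0.0073] [ 0.0002 -0.0012  0.0029] meas [ 0.0003 -0.0004] res [-0.25  0.69 -0.18  0.78] {'scene': 627, 'side': 739}
est [0.0003 0.0006 0.0073] [-0.0004 -0.002   0.0029] sd [0.0039 0.0154 0.0016]
t 29.9167 ee-cmd mm [-0.2028 -0.0353 -0.2585] rot mrad [ 0.0507 -0.0206 -0.0081] F [-0.624   0.0491 -6.9758] tau [-0.0871  0.9142  0.088 ]
plan 0 phi [-0.007 -0.007 -0.007 -0.007] theta [0. 0. 0. 0.]
plan 1 phi [-0.003 -0.003 -0.003 -0.003] theta [-0. -0. -0. -0.]
[0.6,0.01,-0.01,0.01,-0.01,-0.02,0, 0.6,0,0,0,0,-0.01,0, 0.6,0,0,0,0,0,0, 0.6,0,0,0,0,0.01,0, 0.6,0,0.01,-0.01,0.01,0.01,0, 0.6,0,0,0,0,0,0, 0.6,0,0,0,0,0,0, 0.6,0,0,0,0,0,0, 0.6,0,0,0,0,0,0, 0.6,0,0,0,0,0,0]
end pred [ 0.     -0.0001  0.0073] [-0.      0.0001  0.0029]
```

Call:
play_rows:
  commands: [0.6,0.01,-0.01,0.01,-0.01,-0.02,0,0.6,0,0,0,0,-0.01,0,0.6,0,0,0,0,0,0,0.6,0,0,0,0,0.01,0,0.6,0,0.01,-0.01,0.01,0.01,0,0.6,0,0,0,0,0,0,0.6,0,0,0,0,0,0,0.6,0,0,0,0,0,0,0.6,0,0,0,0,0,0,0.6,0,0,0,0,0,0]

```text
clock: 30.75
eef_pos: [0.4925, 0.2173, 0.2926]
ee_rot: [[-0.063, 0.998, 0.007], [0.998, 0.063, 0.003], [0.003, 0.007, -1.0]]
ft_force: [0.4, -1.2, -6.6]
finger_gap: 0.0125
gripper_force: 118.0
```

```bash
python3 - <<'E'
from cyc import *
cycle()
E
```

```text
pred [ 0.     -0.0001  0.0073] [-0.      0.0001  0.0029] meas [ 0.0003 -0.0006] res [-0.2   0.65 -0.14  0.74] {'scene': 624, 'side': 737}
est [0.0003 0.0004 0.0074] [-0.0006 -0.0007  0.0028] sd [0.0039 0.0154 0.0016]
t 30.85 ee-cmd mm [-0.2102 -0.014  -0.2734] rot mrad [ 0.0694 -0.0023  0.0055] F [ 0.0891  0.1102 -6.4539] tau [-0.0163  0.9474  0.026 ]
plan 0 phi [-0.008 -0.007 -0.007 -0.007] theta [0. 0. 0. 0.]
plan 1 phi [-0.003 -0.003 -0.003 -0.003] theta [-0. -0. -0. -0.]
[0.6,0,-0.01,0.01,-0.01,-0.02,0, 0.6,0,0,0,0,0,0, 0.6,0,0,0,0,0,0, 0.6,0,0,0,0,0,0, 0.6,0,0.01,-0.01,0.01,0.01,0, 0.6,0,0,0,0,0.01,0, 0.6,0,0,0,0,0,0, 0.6,0,0,0,0,0,0, 0.6,0,0,0,0,0,0, 0.6,0,0,0,0,0,0]
end pred [ 0.     -0.      0.0074] [-0.      0.0001  0.0028]
```

Call:
play_rows:
  commands: [0.6,0,-0.01,0.01,-0.01,-0.02,0,0.6,0,0,0,0,0,0,0.6,0,0,0,0,0,0,0.6,0,0,0,0,0,0,0.6,0,0.01,-0.01,0.01,0.01,0,0.6,0,0,0,0,0.01,0,0.6,0,0,0,0,0,0,0.6,0,0,0,0,0,0,0.6,0,0,0,0,0,0,0.6,0,0,0,0,0,0]

```text
clock: 31.68
eef_pos: [0.4925, 0.2173, 0.2926]
ee_rot: [[-0.063, 0.998, 0.007], [0.998, 0.063, 0.003], [0.003, 0.007, -1.0]]
ft_force: [0.3, -0.1, -7.6]
finger_gap: 0.0126
gripper_force: 118.1
```

```bash
python3 - <<'E'
from cyc import *
cycle(seg([.6768,.2294,.138],.063,10),n=10)
E
```

```text
pred [ 0.     -0.      0.0074] [-0.      0.0001  0.0028] meas [ 0.0032 -0.0046] res [-0.23  0.78 -0.15  0.91] {'scene': 623, 'side': 740}
est [0.0031 0.0041 0.0076] [-0.0045 -0.0059  0.0025] sd [0.0039 0.0154 0.0016]
t 31.7833 ee-cmd mm [-0.2362  0.003  -0.2759] rot mrad [0.0389 0.0093 0.1005] F [ 0.059  -0.1951 -6.2879] tau [-0.0785  0.9045  0.0088]
plan 0 phi [-0.004  0.004 -0.01  -0.021] theta [ 0.004 -0.001 -0.     0.001]
plan 1 phi [-0.001 -0.001 -0.002 -0.002] theta [-0.003 -0.001 -0.    -0.   ]
[0.6,0.03,0.07,-0.05,0.21,-0.14,0, 0.6,0.02,0.18,-0.06,0.21,-0.04,0, 0.6,-0.01,0.29,-0.05,0.18,0.01,0, 0.6,-0.01,0.38,-0.03,0.07,0.05,0, 0.6,-0.02,0.42,0.01,-0.03,0.08,0, 0.6,-0.01,0.33,0.1,-0.34,0.01,0, 0.6,0,0.24,0.12,-0.46,0.01,0, 0.6,0,0.13,0.12,-0.42,-0.01,0, 0.6,0.01,0.05,0.07,-0.24,0,0, 0.6,0,0.03,-0.01,0.04,0,0]
end pred [0.0008 0.0129 0.0076] [-0.0001  0.0007  0.0025]
```

Call:
play_rows:
  commands: [0.6,0.03,0.07,-0.05,0.21,-0.14,0,0.6,0.02,0.18,-0.06,0.21,-0.04,0,0.6,-0.01,0.29,-0.05,0.18,0.01,0,0.6,-0.01,0.38,-0.03,0.07,0.05,0,0.6,-0.02,0.42,0.01,-0.03,0.08,0,0.6,-0.01,0.33,0.1,-0.34,0.01,0,0.6,0,0.24,0.12,-0.46,0.01,0,0.6,0,0.13,0.12,-0.42,-0.01,0,0.6,0.01,0.05,0.07,-0.24,0,0,0.6,0,0.03,-0.01,0.04,0,0]

```text
clock: 32.62
eef_pos: [0.5135, 0.2188, 0.2901]
ee_rot: [[-0.063, 0.998, 0.02], [0.998, 0.063, 0.003], [0.002, 0.021, -1.0]]
ft_force: [-0.6, -0.6, -5.8]
finger_gap: 0.0128
gripper_force: 118.0
```

```bash
cat >> cyc.py <<'E'
def lower(zf,xf,n,phf,k1=None):
    """measure, then lower with phi_x ramped to phf (after levelling), phi_y by mpc"""
    import cyc,ctl
    base=ctl.mpc;st={'i':0}
    S=json.load(open('st.json'))
    def m(x,b,ph0,acc,N,lim,dlim):
        st['i']+=1
        if st['i']==1:
            q=np.array([ph0+(phf-ph0)*(lambda u:3*u*u-2*u**3)(min(1,(k+1)/n)) for k in range(N)])
            X=np.array(x);p=ph0;o=[]
            for k in range(N): X=sim(X,b,p,q[k],acc[k] if k<len(acc) else 0,DT,8,9.);p=q[k];o.append(X)
            o=np.array(o);print('fall',o[:n:2].round(3).tolist());return q,o
        return base(x,b,ph0,acc,N,lim,dlim)
    globals()['mpc']=m
    cycle(seg([xf,.2294,zf],.063,n),n=n)
E
python3 - <<'E'
from cyc import *
lower(.100,.6773,20,.045)
E
```

```text
pred [0.0008 0.0129 0.0076] [-0.0001  0.0007  0.0025] meas [0.0015 0.0024] res [-0.49  0.93 -0.41  1.02] {'scene': 629, 'side': 766}
est [ 0.0015 -0.0011  0.0077] [0.0023 0.0039 0.0027] sd [0.0039 0.0154 0.0016]
t 32.7167 ee-cmd mm [-0.3817  0.0798 -0.3318] rot mrad [-0.0454  0.3054  0.2732] F [-0.1973  0.3803 -7.3138] tau [-0.0722  0.883  -0.0349]
fall [[-0.005, -0.063], [-0.017, -0.076], [-0.028, -0.052], [-0.032, -0.001], [-0.026, 0.072], [-0.007, 0.16], [0.029, 0.258], [0.08, 0.36], [0.149, 0.46], [0.234, 0.55]]
plan 0 phi [-0.02  -0.014 -0.002  0.012  0.026  0.038  0.045] theta [-0.017 -0.031 -0.026  0.009  0.08   0.19   0.333  0.504]
plan 1 phi [-0.004 -0.004 -0.003 -0.003 -0.003 -0.003 -0.003] theta [0.002 0.    0.    0.    0.    0.    0.    0.   ]
[0.6,-0.02,0.01,0,0.03,0.08,0, 0.6,-0.01,0.02,0.01,0.08,0.02,0, 0.6,0,0.03,0.03,0.12,0,0, 0.6,0.01,0.05,0.07,0.16,-0.03,0, 0.6,0.01,0.05,0.12,0.2,-0.04,0, 0.6,0,0.06,0.17,0.23,-0.01,0, 0.6,0,0.07,0.2,0.25,0,0, 0.6,0,0.08,0.24,0.26,0,0, 0.6,0,0.08,0.26,0.28,0,0, 0.6,0,0.08,0.28,0.28,0,0]
[0.6,-0.01,0.09,0.27,0.28,0,0, 0.6,0,0.09,0.27,0.28,0,0, 0.6,0,0.08,0.23,0.26,0,0, 0.6,0,0.08,0.21,0.25,0,0, 0.6,0,0.07,0.16,0.23,0,0, 0.6,0,0.06,0.12,0.2,0,0, 0.6,0,0.05,0.07,0.16,0,0, 0.6,0,0.04,0.04,0.12,0,0, 0.6,0,0.02,0,0.08,0,0, 0.6,0,0.01,0,0.03,0,0]
end pred [0.1927 0.0057 0.0077] [-0.0001 -0.0001  0.0027]
```

```bash
cp cmd_prev.json cmd.json; cp st_prev.json st.json; sed -i 's/ref\[i\]\*(MG-K)\/K+ref\[i\]\*0/ref[i]*(ctl.MG-ctl.K)\/ctl.K/' cyc.py; python3 - <<'E'
from replay import *
replay(path=seg([.6773,.2294,.105],.063,20),n=20,ref=(.036,0))
E
```

```text
pred [0.0008 0.0129 0.0076] [-0.0001  0.0007  0.0025] meas [0.0015 0.0024] res [-0.49  0.93 -0.41  1.02] {'scene': 629, 'side': 766}
est [ 0.0015 -0.0011  0.0077] [0.0023 0.0039 0.0027] sd [0.0039 0.0154 0.0016]
t 32.7167 ee-cmd mm [-0.3817  0.0798 -0.3318] rot mrad [-0.0454  0.3054  0.2732] F [-0.1973  0.3803 -7.3138] tau [-0.0722  0.883  -0.0349]
plan 0 phi [-0.001  0.001 -0.01  -0.01  -0.01  -0.011 -0.011] theta [-0.021 -0.005 -0.002 -0.001 -0.    -0.    -0.    -0.   ]
plan 1 phi [-0.004 -0.004 -0.003 -0.003 -0.003 -0.003 -0.003] theta [0.002 0.    0.    0.    0.    0.    0.    0.   ]
[0.6,-0.02,0.32,-0.31,1.15,0.08,0, 0.6,-0.01,0.12,-0.1,0.46,0.02,0, 0.6,0,0,0.06,0,0,0, 0.6,0.01,-0.08,0.19,-0.33,-0.03,0, 0.6,0.01,-0.15,0.31,-0.55,-0.04,0, 0.6,0,-0.03,0.23,-0.12,-0.01,0, 0.6,0,0,0.24,-0.01,0,0, 0.6,0,0,0.27,0.01,0,0, 0.6,0,0.01,0.29,0.01,0,0, 0.6,-0.01,0,0.31,0,0,0]
[0.6,0,0,0.3,-0.01,0,0, 0.6,0,0,0.3,0,0,0, 0.6,0,0,0.27,0,0,0, 0.6,0,0,0.24,-0.01,0,0, 0.6,0,0,0.2,0,0,0, 0.6,0,0,0.15,0,0,0, 0.6,0,0,0.11,0,0,0, 0.6,0,0,0.06,-0.01,0,0, 0.6,0,0,0.02,0,0,0, 0.6,0,0,0,0.01,0,0]
end pred [0.0366 0.0008 0.0077] [-0.0001 -0.0001  0.0027]
```

```bash
cp cmd_prev.json cmd.json; cp st_prev.json st.json; python3 - <<'E'
from replay import *
replay(path=seg([.6773,.2294,.114],.063,20),n=20,ref=(.036,0))
E
```

```text
pred [0.0008 0.0129 0.0076] [-0.0001  0.0007  0.0025] meas [0.0015 0.0024] res [-0.49  0.93 -0.41  1.02] {'scene': 629, 'side': 766}
est [ 0.0015 -0.0011  0.0077] [0.0023 0.0039 0.0027] sd [0.0039 0.0154 0.0016]
t 32.7167 ee-cmd mm [-0.3817  0.0798 -0.3318] rot mrad [-0.0454  0.3054  0.2732] F [-0.1973  0.3803 -7.3138] tau [-0.0722  0.883  -0.0349]
plan 0 phi [-0.001  0.001 -0.01  -0.01  -0.01  -0.011 -0.011] theta [-0.021 -0.005 -0.002 -0.001 -0.    -0.    -0.    -0.   ]
plan 1 phi [-0.004 -0.004 -0.003 -0.003 -0.003 -0.003 -0.003] theta [0.002 0.    0.    0.    0.    0.    0.    0.   ]
[0.6,-0.02,0.32,-0.31,1.15,0.08,0, 0.6,-0.01,0.12,-0.11,0.46,0.02,0, 0.6,0,0,0.04,0,0,0, 0.6,0.01,-0.08,0.17,-0.33,-0.03,0, 0.6,0.01,-0.15,0.26,-0.55,-0.04,0, 0.6,0,-0.03,0.18,-0.12,-0.01,0, 0.6,0,0,0.18,-0.01,0,0, 0.6,0,0,0.19,0.01,0,0, 0.6,0,0.01,0.21,0.01,0,0, 0.6,0,0,0.23,0,0,0]
[0.6,0,0,0.22,-0.01,0,0, 0.6,-0.01,0,0.22,0,0,0, 0.6,0,0,0.2,0,0,0, 0.6,0,0,0.17,-0.01,0,0, 0.6,0,0.01,0.14,0,0,0, 0.6,0,0,0.11,0,0,0, 0.6,0,0,0.08,0,0,0, 0.6,0,0,0.04,-0.01,0,0, 0.6,0,0,0.02,0,0,0, 0.6,0,0,0,0.01,0,0]
end pred [0.0366 0.0008 0.0077] [-0.0001 -0.0001  0.0027]
```

Call:
play_rows:
  commands: [0.6,-0.02,0.32,-0.31,1.15,0.08,0,0.6,-0.01,0.12,-0.11,0.46,0.02,0,0.6,0,0,0.04,0,0,0,0.6,0.01,-0.08,0.17,-0.33,-0.03,0,0.6,0.01,-0.15,0.26,-0.55,-0.04,0,0.6,0,-0.03,0.18,-0.12,-0.01,0,0.6,0,0,0.18,-0.01,0,0,0.6,0,0,0.19,0.01,0,0,0.6,0,0.01,0.21,0.01,0,0,0.6,0,0,0.23,0,0,0]

```text
clock: 33.55
eef_pos: [0.5157, 0.2188, 0.2798]
ee_rot: [[-0.063, 0.998, 0.01], [0.998, 0.063, 0.003], [0.003, 0.01, -1.0]]
ft_force: [-0.4, 0.1, -6.4]
finger_gap: 0.0129
gripper_force: 117.8
```

Call:
play_rows:
  commands: [0.6,0,0,0.22,-0.01,0,0,0.6,-0.01,0,0.22,0,0,0,0.6,0,0,0.2,0,0,0,0.6,0,0,0.17,-0.01,0,0,0.6,0,0.01,0.14,0,0,0,0.6,0,0,0.11,0,0,0,0.6,0,0,0.08,0,0,0,0.6,0,0,0.04,-0.01,0,0,0.6,0,0,0.02,0,0,0,0.6,0,0,0,0.01,0,0]

```text
clock: 34.38
eef_pos: [0.5159, 0.2188, 0.2681]
ee_rot: [[-0.063, 0.998, 0.01], [0.998, 0.063, 0.003], [0.003, 0.011, -1.0]]
ft_force: [0.1, -0.2, -6.7]
finger_gap: 0.0128
gripper_force: 117.8
```

```bash
python3 - <<'E'
from cyc import *
lower(.098,.6773,20,.052)
E
```

```text
pred [0.0366 0.0008 0.0077] [-0.0001 -0.0001  0.0027] meas [ 0.0207 -0.0166] res [-0.14  0.6  -0.07  0.78] {'scene': 632, 'side': 700}
est [ 0.0208 -0.0146  0.007 ] [-0.0165 -0.0159  0.002 ] sd [0.004  0.0171 0.0018]
t 34.4833 ee-cmd mm [-0.196   0.0103 -0.1896] rot mrad [ 0.0895 -0.1266 -0.0181] F [-0.0685 -0.1056 -7.2029] tau [-0.0427  0.9288 -0.0211]
fall [[0.018, -0.014], [0.018, 0.005], [0.022, 0.047], [0.035, 0.111], [0.061, 0.194], [0.102, 0.293], [0.16, 0.401], [0.237, 0.515], [0.333, 0.629], [0.448, 0.737]]
plan 0 phi [-0.01  -0.004  0.007  0.021  0.034  0.045  0.052] theta [0.018 0.027 0.061 0.129 0.237 0.388 0.579 0.806]
plan 1 phi [ 0.005  0.004 -0.002 -0.002 -0.002 -0.002 -0.002] theta [-0.01  -0.002 -0.001 -0.    -0.    -0.    -0.    -0.   ]
[0.6,0.12,0,0,0.02,-0.44,0, 0.6,0.04,0.02,-0.01,0.08,-0.15,0, 0.6,-0.01,0.04,0,0.11,0.05,0, 0.6,-0.05,0.04,0,0.16,0.18,0, 0.6,-0.07,0.05,0.02,0.19,0.26,0, 0.6,-0.02,0.06,0.04,0.21,0.06,0, 0.6,0,0.06,0.05,0.24,0,0, 0.6,0,0.07,0.06,0.25,0,0, 0.6,0,0.07,0.07,0.26,-0.01,0, 0.6,0,0.08,0.07,0.27,0,0]
[0.6,0,0.08,0.08,0.27,0,0, 0.6,0,0.07,0.07,0.26,0,0, 0.6,0,0.07,0.06,0.25,0,0, 0.6,0,0.07,0.05,0.23,0,0, 0.6,0,0.06,0.04,0.22,0.01,0, 0.6,0,0.06,0.02,0.19,0,0, 0.6,0,0.04,0,0.15,0,0, 0.6,0,0.04,0,0.12,0,0, 0.6,0,0.02,-0.01,0.07,0,0, 0.6,0,0,-0.01,0.03,0,0]
end pred [0.199  0.0054 0.007 ] [0.0003 0.0003 0.002 ]
```

Call:
play_rows:
  commands: [0.6,0.12,0,0,0.02,-0.44,0,0.6,0.04,0.02,-0.01,0.08,-0.15,0,0.6,-0.01,0.04,0,0.11,0.05,0,0.6,-0.05,0.04,0,0.16,0.18,0,0.6,-0.07,0.05,0.02,0.19,0.26,0,0.6,-0.02,0.06,0.04,0.21,0.06,0,0.6,0,0.06,0.05,0.24,0,0,0.6,0,0.07,0.06,0.25,0,0,0.6,0,0.07,0.07,0.26,-0.01,0,0.6,0,0.08,0.07,0.27,0,0]

```text
clock: 35.32
eef_pos: [0.5208, 0.2192, 0.265]
ee_rot: [[-0.063, 0.998, -0.021], [0.998, 0.063, 0.001], [0.002, -0.021, -1.0]]
ft_force: [-0.2, 0.9, -7.0]
finger_gap: 0.0126
gripper_force: 118.2
```

Call:
play_rows:
  commands: [0.6,0,0.08,0.08,0.27,0,0,0.6,0,0.07,0.07,0.26,0,0,0.6,0,0.07,0.06,0.25,0,0,0.6,0,0.07,0.05,0.23,0,0,0.6,0,0.06,0.04,0.22,0.01,0,0.6,0,0.06,0.02,0.19,0,0,0.6,0,0.04,0,0.15,0,0,0.6,0,0.04,0,0.12,0,0,0.6,0,0.02,-0.01,0.07,0,0,0.6,0,0,-0.01,0.03,0,0]

```text
clock: 36.15
eef_pos: [0.5257, 0.2195, 0.2619]
ee_rot: [[-0.063, 0.997, -0.052], [0.998, 0.063, -0.001], [0.002, -0.052, -0.999]]
ft_force: [1.2, 0.5, -5.7]
finger_gap: 0.0126
gripper_force: 118.2
```

```bash
python3 - <<'E'
from cyc import *
cal=json.load(open('cal.json'));S=json.load(open('st.json'));piv=np.array(S['piv'])
ims={k:read_camera(k) for k in('scene','side')}
print(quick(ims,piv,.063,[.035,0],cal),S['ph'])
s=read_state();print(s['clock'],(s['eef_pos']-load()[0])*1e3,s['ft_force'],s['wrist_torque'])
out=[]
for c in ims:
    e=proj(c,piv+[0,0,.06])[0].astype(int);x,y=e-[75,85]
    out.append(cv2.resize(ims[c][y:y+170,x:x+150],(400,453),interpolation=cv2.INTER_CUBIC)[:,:,::-1])
cv2.imwrite('pics/g.png',np.hstack(out))
# final lowering 7 mm, slow, along deck normal keeping attitude
ph=S['ph'];n=20;poses=[]
for k in range(1,n+1):
    u=min(1,k/16);poses.append(tool(piv+[0,0,-.0065*u],.063,ph[0],ph[1])[:2])
emit(poses,.6)
E
```

```text
(array([ 0.0231, -0.0088]), array([-0.1486,  0.5678, -0.0827,  0.7141]), {'scene': 626, 'side': 682}) [0.052000000000000005, -0.001988623921582622]
36.25 [-0.2328 -0.0084 -0.2211] [-0.7753  0.5877 -6.2509] [-0.0259  0.7391  0.0025]
[0.6,0,0.01,0.04,0,0,0, 0.6,0,0,0.05,0,0,0, 0.6,0,0,0.04,0,0,0, 0.6,0,0,0.04,0,0,0, 0.6,0,0,0.04,0,0,0, 0.6,0,0.01,0.04,0,0,0, 0.6,0,0,0.04,0,0,0, 0.6,0,0,0.04,0,0,0, 0.6,0,0,0.04,0,0,0, 0.6,0,0.01,0.04,0,0,0]
[0.6,0,0,0.04,0,0,0, 0.6,0,0,0.04,0,0,0, 0.6,0,0,0.04,0,0,0, 0.6,0,0,0.04,0,0,0, 0.6,0,0.01,0.04,0,0,0, 0.6,0,0,0.04,0,0,0, 0.6,0,0,0,0,0,0, 0.6,0,0,0,0,0,0, 0.6,0,0,0,0,0,0, 0.6,0,0,0,0,0,0]
```

View pics/g.png

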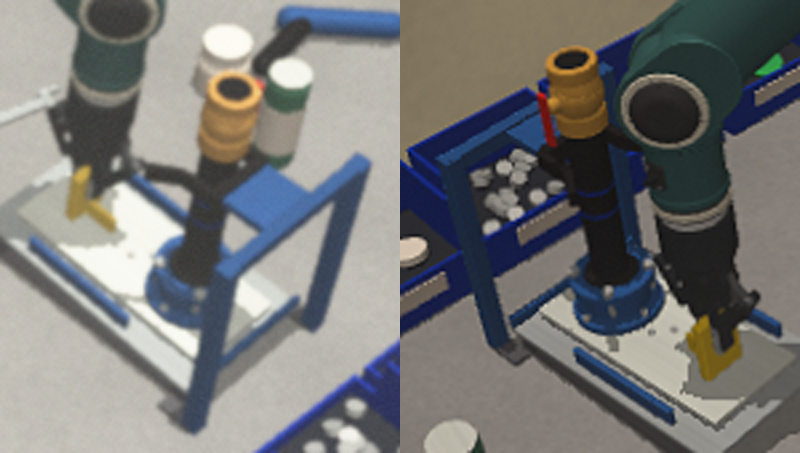

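Call:
play_rows:
  commands: [0.6,0,0.01,0.04,0,0,0,0.6,0,0,0.05,0,0,0,0.6,0,0,0.04,0,0,0,0.6,0,0,0.04,0,0,0,0.6,0,0,0.04,0,0,0,0.6,0,0.01,0.04,0,0,0,0.6,0,0,0.04,0,0,0,0.6,0,0,0.04,0,0,0,0.6,0,0,0.04,0,0,0,0.6,0,0.01,0.04,0,0,0]

```text
clock: 37.08
eef_pos: [0.5257, 0.2196, 0.2577]
ee_rot: [[-0.063, 0.997, -0.052], [0.998, 0.063, -0.001], [0.002, -0.052, -0.999]]
ft_force: [-0.6, -0.0, -6.3]
finger_gap: 0.0126
gripper_force: 118.2
```

Call:
play_rows:
  commands: [0.6,0,0,0.02,0,0,0,0.6,0,0,0.02,0,0,0,0.6,0,0,0.02,0,0,0,0.6,0,0,0.02,0,0,0,0.6,0,0,0.02,0,0,0,0.6,0,0,0.02,0,0,0,0.6,0,0,0.02,0,0,0,0.6,0,0,0.02,0,0,0,0.6,0,0,0.02,0,0,0,0.6,0,0,0.02,0,0,0]

```text
clock: 37.92
eef_pos: [0.5257, 0.2197, 0.2565]
ee_rot: [[-0.063, 0.997, -0.052], [0.998, 0.063, -0.001], [0.002, -0.052, -0.999]]
ft_force: [-2.6, -1.5, 4.9]
finger_gap: 0.013
gripper_force: 119.0
```

Call:
play_rows:
  commands: [0.6,0,0,0,0,0,0,0.6,0,0,0,0,0,0,0.6,0,0,0,0,0,0,1.4,0,0,0,0,0,0,2,0,0,0,0,0,0,3,0,0,0,0,0,0,4,0,0,0,0,0,0,5,0,0,0,0,0,0,6,0,0,0,0,0,0,7,0,0,0,0,0,0]
  grip_force: 20

```text
clock: 38.75
eef_pos: [0.5258, 0.2196, 0.2558]
ee_rot: [[-0.063, 0.997, -0.052], [0.998, 0.063, -0.001], [0.002, -0.052, -0.999]]
ft_force: [-0.6, -0.4, -0.2]
finger_gap: 0.0694
gripper_force: 0.0
```

```bash
python3 - <<'E'
from cyc import *
s=read_state();print(s['clock'],s['eef_pos'],s['ft_force'],s['finger_gap'])
ims={k:read_camera(k) for k in('scene','side')};cal=json.load(open('cal.json'))
piv=np.array([.6773,.2294,.0907]);print(quick(ims,piv,.063,[.03,0],cal))
out=[]
for c in ims:
    e=proj(c,piv+[0,0,.06])[0].astype(int);x,y=e-[75,85]
    out.append(cv2.resize(ims[c][y:y+170,x:x+150],(400,453),interpolation=cv2.INTER_CUBIC)[:,:,::-1])
cv2.imwrite('pics/k.png',np.hstack(out))
E
```

```text
38.75 [0.5258 0.2196 0.2558] [-0.5605 -0.4051 -0.1806] 0.06942447528973002
(array([ 0.0205, -0.007 ]), array([-0.0587,  0.3094, -0.0224,  0.3914]), {'scene': 621, 'side': 690})
```

View pics/k.png

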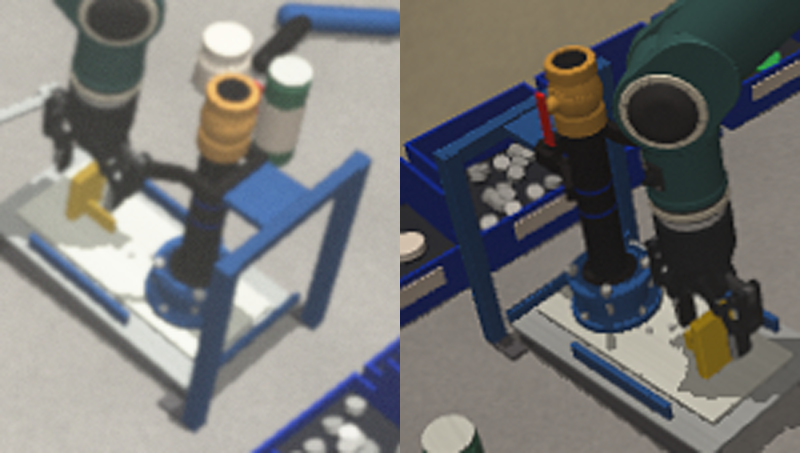

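Call:
play_rows:
  commands: [7,0,0,-0.3,0,0,0,7,0,0,-0.8,0,0,0,7,0,0,-1.4,0,0,0,7,0,0,-1.8,0,0,0,7,0,-0.1,-2,0,0,0,7,0,-0.2,-2,0,0,0,7,0,-0.2,-1.8,0,0,0,7,0,-0.2,-1.4,0,0,0,7,0,0,-0.8,0,0,0,7,0,0,-0.3,0,0,0]

```text
clock: 39.68
eef_pos: [0.5255, 0.2195, 0.384]
ee_rot: [[-0.063, 0.997, -0.049], [0.998, 0.063, -0.0], [0.003, -0.049, -0.999]]
ft_force: [-0.1, 0.4, 0.5]
finger_gap: 0.0702
gripper_force: 0.0
```

Call:
play_rows:
  commands: [7,0,0,0,0,0,0,7,0,0,0,0,0,0,7,0,0,0,0,0,0,7,0,0,0,0,0,0,7,0,0,0,0,0,0,7,0,0,0,0,0,0,7,0,0,0,0,0,0,7,0,0,0,0,0,0,7,0,0,0,0,0,0,7,0,0,0,0,0,0]

```text
clock: 40.52
eef_pos: [0.5253, 0.2192, 0.3819]
ee_rot: [[-0.063, 0.997, -0.052], [0.998, 0.063, -0.001], [0.002, -0.052, -0.999]]
ft_force: [0.7, 0.1, -0.1]
finger_gap: 0.07
gripper_force: 0.0
```

```bash
python3 - <<'E'
from cyc import *
s=read_state();print(s['clock'],s['eef_pos'],s['ft_force'])
ims={k:read_camera(k) for k in('scene','side')};cal=json.load(open('cal.json'))
piv=np.array([.6773,.2294,.0907]);print(quick(ims,piv,.063,[.03,0],cal))
for n in('carrier','grip','pipe_foot'): print(n,[np.array(pinpoint(c,n)[0]['point']) for c in ims])
E
```

```text
40.5167 [0.5253 0.2192 0.3819] [ 0.6913  0.1407 -0.0564]
(array([ 0.0208, -0.0071]), array([-0.0707,  0.2676, -0.0401,  0.3321]), {'scene': 615, 'side': 693})
carrier [array([0.6073, 0.2297, 0.0405]), array([0.6026, 0.2258, 0.0416])]
grip [array([0.5154, 0.2185, 0.0992]), array([0.5155, 0.2196, 0.0999])]
pipe_foot [array([0.6742, 0.2284, 0.0912]), array([0.6775, 0.2276, 0.0919])]
```

Plate is seated at the nest, the pipe rests stably on the pad, and the gripper is clear.

```bash
python3 -c "
from cell import *
print(sign_off())"
```

```text
the job is handed in; nothing more can be done
None
```

The standpipe is in the rack's fork, leaning back on the pad by about 0.02 rad, with the plate seated at the nest within about 5 mm and released. The first two tries at standing the pipe up overshot and it flopped back near its stops before it stood. After that it stayed within about 0.03 rad through the carry and within about 0.01 rad for nearly five seconds at the fork. The job was handed in at about 41 s.

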